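# Press glued plywood rounds in the dust box

### The job

The plywood rounds on the cutting mat have just been glued and must be pressed flat in the grey dust box. Pull the box's stiff slide gate open until its leading edge meets the black line across the runners (160 mm open) and not beyond it, layer every round in one flat stack centred on the plate inside, then lay the steel weight centred on top of them and push the gate fully shut. Leave the jar, tape, brush and bottle where they are.

Things in the scene. Friction and masses are not known exactly. Their poses are not given: they have to be found in the camera images.
- round1_center (a point): Centre (half-way up) of plywood round 1: a loose flat plywood disc, diameter 60 mm, 7 mm thick, 22 g, z axis along its thickness. It starts flat on the cutting mat. Three to five of the five rounds are present; an absent one reads None.
- round2_center (a point): Centre (half-way up) of plywood round 2: a loose flat plywood disc, diameter 60 mm, 7 mm thick, 22 g, z axis along its thickness. It starts flat on the cutting mat. Three to five of the five rounds are present; an absent one reads None.
- round3_center (a point): Centre (half-way up) of plywood round 3: a loose flat plywood disc, diameter 60 mm, 7 mm thick, 22 g, z axis along its thickness. It starts flat on the cutting mat. Three to five of the five rounds are present; an absent one reads None.
- round4_center (a point): Centre (half-way up) of plywood round 4: a loose flat plywood disc, diameter 60 mm, 7 mm thick, 22 g, z axis along its thickness. It starts flat on the cutting mat. Three to five of the five rounds are present; an absent one reads None.
- round5_center (a point): Centre (half-way up) of plywood round 5: a loose flat plywood disc, diameter 60 mm, 7 mm thick, 22 g, z axis along its thickness. It starts flat on the cutting mat. Three to five of the five rounds are present; an absent one reads None.
- weight_center (a point): Centre (half-way up) of the steel weight: a loose plain steel disc, diameter 60 mm, 12 mm thick, about 0.26 kg, z axis along its thickness. It starts flat on the cutting mat among the rounds.
- plate_mid (a point): Centre of the top surface of the square steel plate fixed inside the dust box (dark dot inside an engraved ring of 66 mm diameter). Plate 150 x 150 mm, top 15 mm above the table. Axes as the box's; this point lies 9.5 mm to -y of the box's middle.
- dustbox: Grey open-topped box fixed to the table; origin under its middle. Inside 180 mm along x, 170 mm along y; walls 10 mm thick at the x ends, 5 mm at the y ends, up to 65 mm above the table. Aluminium runners 14 mm wide lie at x = +-104 mm, tops 75 mm above the table, and run along y from -95 to +305 mm, on two posts at y = 295 mm.
- gate (a joint): Opening of the slide gate in m: 0 shut, 0.20 end of travel, 0 to 0.025 at the start. Steel slab 190 x 190 x 8 mm between the runners over the box (underside 67, top 75 mm above the table); opens by sliding level towards the box's +y. Stiff: about 8 N of sliding friction, more when fast; it stays where left. Its leading (+y) edge meets the line at 0.160.
- gate_line (a point): Middle of the black line scribed across both runners, at y = 255 mm from the box's middle, 75 mm above the table. With the gate's leading edge here, the box's top is clear from y = -85 to +65 mm of the box's middle. Axes as the box's.
- gate_tab (a point): Centre of the gate's upright black grip tab, pinched from above across its thickness: 80 mm long along the box's x, 12 mm thick along y, 40 mm tall, standing on the gate (75 to 115 mm above the table; this point is 95 mm above). It stands 40 mm to +y of the gate's middle. Axes as the box's; it moves with the gate.
- mat: Grey cutting mat fixed to the table, 360 x 235 x 3 mm, origin under its centre; its top is 3 mm above the table.
- jar_center (a point): Bystander: small paint jar with a wide white lid, 58 mm across, 57 mm tall; point half-way up.
- tape_center (a point): Bystander: tan roll of masking tape lying flat, 100 mm across, 25 mm tall; its centre.
- brush_center (a point): Bystander: paintbrush lying on the table, about 200 mm long along its x, 10 mm thick; point near its middle.
- bottle_center (a point): Bystander: white bottle, 70 mm across, 160 mm tall; point half-way up.
Things that resemble listed ones, but are neither listed nor needed, are in the scene too. What is meant by the part that bears weight_center is not blue, and is the larger of those in its own colour.

How it is judged:
On the way, in this order (a step that is already met when the one before it is completed fails the run):
1. the gate stands open at the line, 160 mm within 12 mm, at rest (value of joint gate between 0.148 and 0.172 m and velocity of joint gate between -0.01 and 0.01 m/s), for 0.3 s.
2. all rounds present lie flat in one stack centred on the plate within 10 mm (horizontal distance between each of round1_center, round2_center, round3_center, round4_center, round5_center and plate_mid below 0.01 m and angle between the z axis of each of round1_center, round2_center, round3_center, round4_center, round5_center and the z axis of plate_mid, either way round below 0.08 rad and z of round1_center in the frame of plate_mid between 0 and 0.052 m and z of round2_center in the frame of plate_mid between 0 and 0.052 m and z of round3_center in the frame of plate_mid between 0 and 0.052 m and z of round4_center in the frame of plate_mid between 0 and 0.052 m and z of round5_center in the frame of plate_mid between 0 and 0.052 m), for 0.3 s.
3. the weight lies flat on top, centred within 10 mm (horizontal distance between weight_center and plate_mid below 0.01 m and angle between the z axis of weight_center and the z axis of plate_mid, either way round below 0.08 rad and z of weight_center in the frame of plate_mid between 0.01 and 0.056 m and z of each of round1_center, round2_center, round3_center, round4_center, round5_center in the frame of weight_center below -0.005 m), for 0.3 s.
4. the gate is pushed fully shut, within 8 mm (value of joint gate below 0.008 m), for 0.3 s.
At the end, for the whole second after the job is handed in: Every round present lies flat in one stack centred on the plate (each within 10 mm of its centre), the weight lies flat on top of them within 10 mm of the plate's centre, the gate is shut within 8 mm, everything at rest and released (all of step 2 and horizontal distance between weight_center and plate_mid below 0.01 m and angle between the z axis of weight_center and the z axis of plate_mid, either way round below 0.08 rad and z of weight_center in the frame of plate_mid above 0.01 m and z of each of round1_center, round2_center, round3_center, round4_center, round5_center in the frame of weight_center below -0.005 m and value of joint gate below 0.008 m and linear speed of each of weight, round1, round2, round3, round4, round5 below 0.02 m/s); the robot touches nothing.
It fails at once if the gate is pulled well past the line (more than 180 mm open) (value of joint gate above 0.18 m).
It fails at once if the jar is moved more than 30 mm (distance of jar_center from where it was at the start of the episode above 0.03 m).
It fails at once if the tape is moved more than 30 mm (distance of tape_center from where it was at the start of the episode above 0.03 m).
It fails at once if the brush is moved more than 30 mm (distance of brush_center from where it was at the start of the episode above 0.03 m).
It fails at once if the bottle is moved more than 30 mm (distance of bottle_center from where it was at the start of the episode above 0.03 m).
Of round1, round2, round3, round4, round5 only 3 to 5 are there at a start; the rules pass over those that are not, and their reading is None.
At some moment in a run one of round1, round2, round3, round4, round5 may be knocked a few centimetres aside while the robot is not near it.
Once in a run the grip may slacken for a moment while it holds something.
It also fails if it takes over 210 s, if anything falls off the work surface, if the arm or the gripper's body presses on something with over 40 N, if the wrist force passes 120 N, or if a joint passes its speed limit or range.

### The arm

A 7-joint arm with a two-finger parallel gripper is mounted at the origin on the work surface. World frame = base frame: x ahead of the robot, y to its left, z up, the work surface at z = 0. Lengths are in m, angles in rad, forces in N, time in s.
With the tool pointing down it reaches from about 0.4 to 0.85 m from the base axis. Payload 10.4 kg.
Tool frame: the origin (TCP) lies midway between the tips of the shut fingers; the grasp point (between the pads) lies r.grasp_offset behind it (r.grasp_offset is the distance from the TCP to the grasp point, in m); z points along the fingers, y is the direction in which the jaws open and shut (so a half turn about z gives the same grasp; the last joint's range is limited). The gripper opens to 85 mm and grips with 20 to 120 N. Pads are 22 mm wide; open, the fingers measure 114 mm over their backs; the gripper's body (76 mm by 85 mm) begins 54 mm behind the grasp point. The pads swing forward as they close: fully open they stand 13 mm farther back than shut.
Start: joints at [-1.271, 0.332, -0.065, 1.46, 0.022, 1.35, -0.088], TCP at [0.198, 0.593, 0.231] pointing down, gripper open.
Joint ranges: [-2.6, 2.6], [-0.5, 2.12], [-1.47, 1.34], [0.16, 2.42], [-1.27, 4.41], [0.06, 2.06], [-2.6, 2.6]. Speed limits (rad/s): [2.22, 2.22, 2.79, 2.79, 3.14, 3.14, 3.14].

### API

Orientations are given as a unit quaternion [w, x, y, z].
In Python, from rig import get_state, vision, workorder, r gives the robot as it stands. The module is installed in compiled form; this text tells all that it offers.
- The arm moves only by the shell command python3 -m creep 'ROWS' [FORCE]. ROWS is JSON, a list of rows, each a list of 7 numbers: the shift along the tool's x, y, z in m, then the turn, a rotation vector about the tool's x, y, z in rad, then the finger opening in m, from 0 to 0.0854. In form: [[dx, dy, dz, wx, wy, wz, hand], ...]. A call has 1 to 8 rows; each row is the pose to reach, as a shift and turn from the pose measured when the call began, along the tool's axes at that moment; what a row does not reach only later rows make up. A row lasts 1/8 s, in which the tool goes at most 62.5 mm and 10.7 degrees, less where a joint would pass 70% of its speed; a pose out of reach is approached as far as the arm can. A call with a gripper value outside its range is refused whole. The fingers move at their own pace and stop on an object; FORCE is the grip in N (left out, the last holds). Time passes only in rows, so rows that repeat a pose let the fingers close. It gives the time, the measured TCP pose, the force and the opening at its end, in the units of the state.
- get_state(): the state, without advancing time (a new reading comes with each control period).
- vision.snapshot(name): name is "scene" or "top" or "wrist"; returns the picture (400x640x3 uint8, blue, green, red); there is no depth.
- vision.camera_params(name): a dict with "fov_y" (degrees; the focal length in pixels is half the picture's height over the tangent of half this angle, whatever the lens; pixels are square), "cx", "cy" (the principal point, pixels), "T" (4x4, takes a point from camera to world coordinates); the wrist camera has in their place "T_tool_cam" (4x4, takes a point from camera to tool coordinates, whose origin is the TCP and whose axes are the flange's). Camera axes: x right, y down, z forward; pixel columns grow to the right and rows downward; lengths in m; the calibration is good to about 2 mm. The wrist camera is an equidistant fisheye: a pixel r from the principal point sees the ray r / f radians off the axis. A picture is of the moment at which its call begins: read the wrist's pose just before it. camera_params takes no time and is no camera call.
- workorder.finish_job(): hands the job in, once; it reports no verdict.
The state is a dict: "time": time; "joint_pos": joint angles; "qvel": joint speeds; "tau": joint torques, N m; "tool_pos": TCP position; "orientation": TCP orientation; "force": force on the tool from outside, world axes, zero at the start; "wrist_torque": the same for the moment, N m; "gripper_width": finger opening in m.
Only numpy, scipy, OpenCV 4.12 (cv2) and the standard library are available. Lean on these libraries where they do the work, as an engineer would, in place of code of your own. Each camera call takes 0.05 s, during which the arm holds its last target.

## Working session

There is one attempt and no reset: what is moved stays moved. The work goes in short steps, Python scripts to look and compute and a shell command to move; the robot and the scene stay as the last step left them, time stands still between calls to the robot, and variables do not carry over. Pictures are saved under pics/ and viewed, and the job is handed in when it is done.

```bash
ls; mkdir -p pics
python3 - <<'E'
from rig import get_state, vision, r
import cv2
print(get_state()); print(r.grasp_offset)
for n in ("scene","top","wrist"):
    print(n,vision.camera_params(n)); cv2.imwrite(f"pics/{n}0.png",vision.snapshot(n))
E
```

```text
pics
{'time': 0.0, 'joint_pos': array([-1.27058673,  0.33286603, -0.06468707,  1.46094667,  0.02162876,
        1.34993347, -0.08850164]), 'qvel': array([ 0.00106655, -0.0008407 , -0.00087488,  0.00067979, -0.00068828,
       -0.00123998,  0.00132666]), 'tau': array([-1.26377981e-03, -6.25431776e+01,  4.82964457e-02, -3.91617036e+01,
        1.62019447e-02,  9.59162659e-03,  3.59040473e-05]), 'tool_pos': array([0.19816966, 0.59234133, 0.23051702]), 'orientation': array([-6.66073905e-05,  1.60698170e-01,  9.87003327e-01, -7.25600621e-04]), 'force': array([ 0.47030879, -0.62031996, -0.94216874]), 'wrist_torque': array([-0.02034986,  0.02673206, -0.04279093]), 'gripper_width': 0.08515815775127557}
0.0187
scene {'fov_y': 54.94364797294692, 'cx': 312.78571183514765, 'cy': 196.80192459721493, 'T': array([[ 0.87604754,  0.3600309 , -0.32080907,  0.85442255],
       [ 0.48215859, -0.64295106,  0.59509413, -0.69489371],
       [ 0.00798775, -0.6760116 , -0.73684769,  0.8544582 ],
       [ 0.        ,  0.        ,  0.        ,  1.        ]])}
top {'fov_y': 50.53176220632281, 'cx': 308.95499588247185, 'cy': 199.49586282303596, 'T': array([[-0.02476013, -0.99106366,  0.13107157,  0.37533903],
       [-0.99956741,  0.02662499,  0.01249423, -0.07170025],
       [-0.01587236, -0.13070551, -0.99129417,  1.26580203],
       [ 0.        ,  0.        ,  0.        ,  1.        ]])}
wrist {'fov_y': 65.70646984690485, 'cx': 315.76077348252255, 'cy': 198.56562017420836, 'T_tool_cam': array([[-1.97221848e-03, -9.52641960e-01, -3.04087826e-01,
         7.85229778e-02],
       [ 9.99997563e-01, -2.18049155e-03,  3.45341253e-04,
         7.20632773e-04],
       [-9.92047501e-04, -3.04086404e-01,  9.52643939e-01,
        -1.42356399e-01],
       [ 0.00000000e+00,  0.00000000e+00,  0.00000000e+00,
         1.00000000e+00]])}
```

View pics/scene0.png

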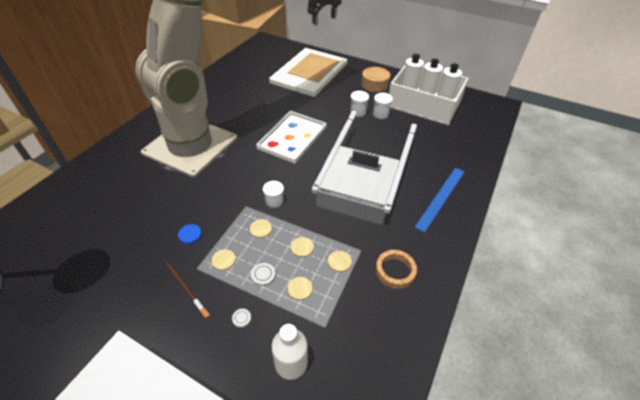

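View pics/top0.png

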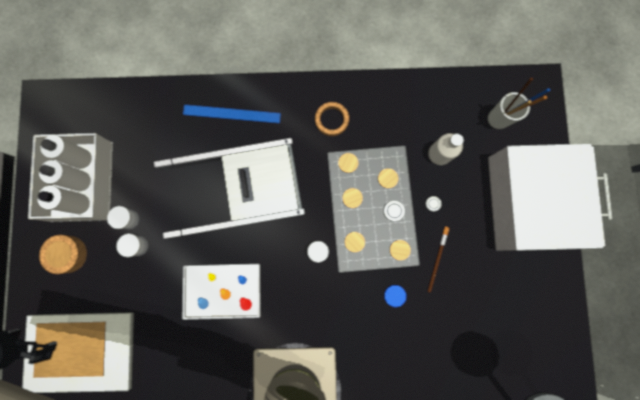

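View pics/wrist0.png

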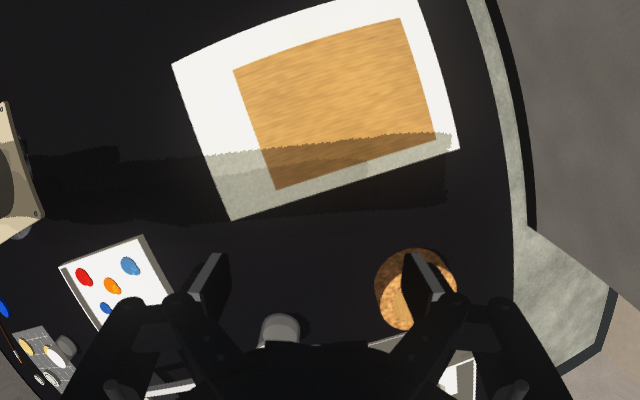

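Top view: rounds are at (348,162), (388,178), (353,198), (355,242) and (400,250). Weight candidates:
- Silver disc on the mat, (395,211).
- Smaller silver disc off the mat, (433,204).
- Blue disc, (395,296).

The white jar at (318,252) could also be mistaken for it. I choose the larger silver disc, (395,211). Next I measure and check it in a crop.

```bash
cat > h.py <<'E'
import numpy as np, cv2
from rig import get_state, vision, r
from scipy.spatial.transform import Rotation as R
def K(n):
    p=vision.camera_params(n); return p,200/np.tan(np.radians(p['fov_y']/2))
def toolT(s=None):
    s=s or get_state(); q=s['orientation']; T=np.eye(4)
    T[:3,:3]=R.from_quat([q[1],q[2],q[3],q[0]]).as_matrix(); T[:3,3]=s['tool_pos']; return T
def ray(n,uv,TT=None):
    p,f=K(n); d=np.array([uv[0]-p['cx'],uv[1]-p['cy']],float)
    if n=='wrist':
        rr=np.hypot(*d); th=rr/f; v=np.array([*(d/max(rr,1e-9)*np.sin(th)),np.cos(th)])
        T=(TT if TT is not None else toolT())@p['T_tool_cam']
    else:
        v=np.array([d[0]/f,d[1]/f,1]); T=p['T']
    return T[:3,3],T[:3,:3]@v
def at(n,uv,z,TT=None):
    o,d=ray(n,uv,TT); return o+d*(z-o[2])/d[2]
def proj(n,X,TT=None):
    p,f=K(n); T=p['T'] if n!='wrist' else (TT if TT is not None else toolT())@p['T_tool_cam']
    c=np.linalg.inv(T)@np.append(X,1); 
    if n=='wrist':
        rho=np.hypot(c[0],c[1]); th=np.arctan2(rho,c[2]); return np.array([p['cx'],p['cy']])+f*th*c[:2]/max(rho,1e-9)
    return np.array([p['cx']+f*c[0]/c[2],p['cy']+f*c[1]/c[2]])
def shift(target,yaw_vec=None):
    "target TCP world -> tool-frame shift; yaw_vec= desired jaw(tool y) dir in world; levels tool"
    T=toolT(); d=T[:3,:3].T@(np.array(target)-T[:3,3]); w=np.zeros(3)
    z=np.array([0,0,-1.])
    if yaw_vec is None: yaw_vec=T[:3,1]
    best=None
    for sg in(1,-1):
        y=sg*np.array([yaw_vec[0],yaw_vec[1],0]); y/=np.linalg.norm(y)
        Rd=np.column_stack([np.cross(y,z),y,z])
        w=R.from_matrix(T[:3,:3].T@Rd).as_rotvec()
        if best is None or np.linalg.norm(w)<np.linalg.norm(best): best=w
    return d.round(4),best.round(4)
E
python3 - <<'E'
from h import *
im=cv2.imread('pics/top0.png'); 
c=cv2.resize(im[140:280,300:460],None,fx=5,fy=4.2,interpolation=cv2.INTER_CUBIC); 
im2=cv2.imread('pics/scene0.png')
cv2.imwrite('pics/c1.png',cv2.resize(im[140:280,300:460],(800,600)))
cv2.imwrite('pics/c2.png',cv2.resize(im[120:260,150:310],(800,600),interpolation=cv2.INTER_CUBIC))
cv2.imwrite('pics/c3.png',cv2.resize(im2[200:350,170:370],(800,600),interpolation=cv2.INTER_CUBIC))
for uv in [(348,162),(388,178),(353,198),(355,242),(400,250)]: print(uv,at('top',uv,.010).round(3))
print('w',at('top',(395,211),.015).round(3)); print('tab',at('top',(242,184),.115).round(3))
for uv in [(157,164),(290,141),(301,212),(166,236)]: print(uv,at('top',uv,.075).round(3))
print(at('top',(318,252),.057), at('top',(332,118),.025), at('top',(440,260),.005),at('top',(455,138),.16))
E
```

```text
(348, 162) [ 0.652 -0.177  0.01 ]
(388, 178) [ 0.6   -0.295  0.01 ]
(353, 198) [ 0.542 -0.187  0.01 ]
(355, 242) [ 0.412 -0.188  0.01 ]
(400, 250) [ 0.385 -0.319  0.01 ]
w [ 0.5   -0.309  0.015]
tab [0.576 0.126 0.115]
(157, 164) [0.648 0.379 0.075]
(290, 141) [ 0.705 -0.006  0.075]
(301, 212) [ 0.498 -0.033  0.075]
(166, 236) [0.44  0.349 0.075]
[ 0.38463274 -0.07834797  0.057     ] [ 0.78635309 -0.13198809  0.025     ] [ 0.35286519 -0.43547663  0.005     ] [ 0.67657128 -0.45153351  0.16      ]
```

View pics/c1.png

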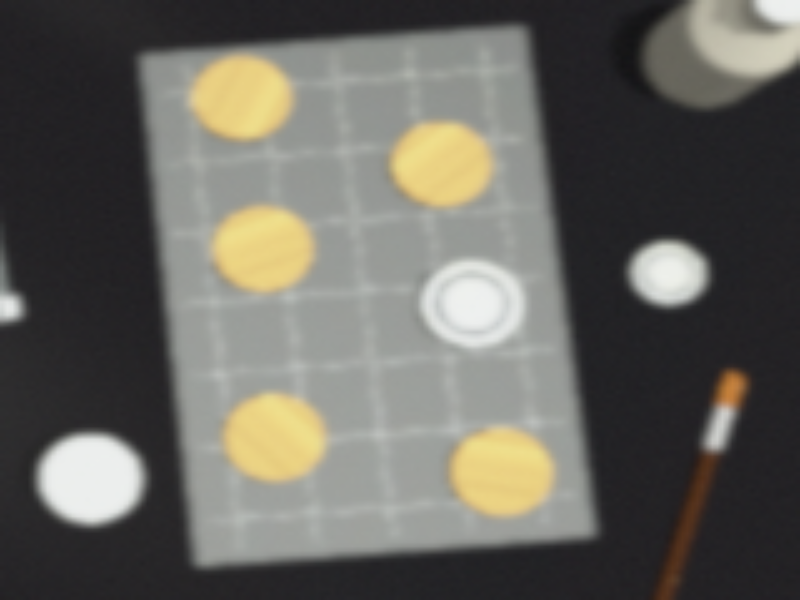

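View pics/c2.png

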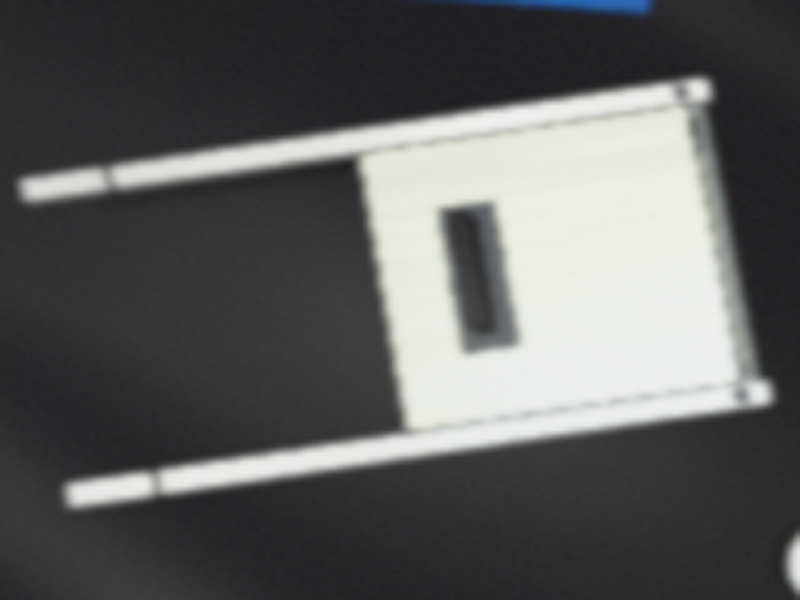

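View pics/c3.png

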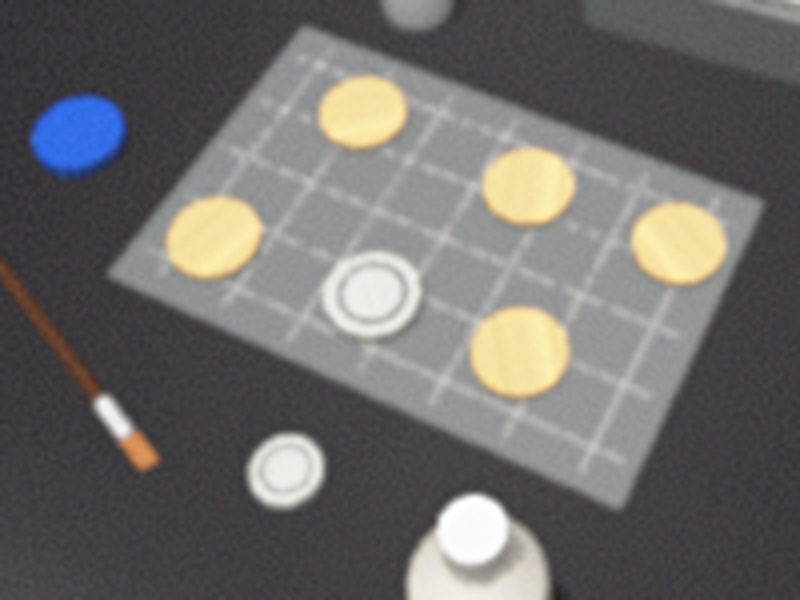

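Run:
```python
from h import *
from scipy.optimize import least_squares
def c2(u,v): return np.array([150+u/5-.4,120+v*140/600-.38])
obs=[((104,255),c2(110,178)),((-104,255),c2(155,483)),((104,-95),c2(711,90)),((-104,-95),c2(772,393)),((104,305),c2(20,190)),((-104,305),c2(67,495))]
def W(p,b,z=.075):
    c,s=np.cos(p[2]),np.sin(p[2]); b=np.array(b)/1000; return np.array([p[0]+c*b[0]-s*b[1],p[1]+s*b[0]+c*b[1],z])
f=lambda p: np.concatenate([proj('top',W(p,b))-o for b,o in obs])
s=least_squares(f,[.6,.1,.15]); print(s.x,s.fun.round(2))
p=s.x
# gate edges: +y edge mid
P=at('top',c2(384,292),.075); q=np.array([np.cos(p[2]),np.sin(p[2])])
d=P[:2]-p[:2]; print('gate +y edge y',-q[1]*d[0]+q[0]*d[1])
P=at('top',c2(470,275),.115); d=P[:2]-p[:2]; print('tab',P,q@d,-q[1]*d[0]+q[0]*d[1])
print('plate',W(p,(0,-9.5),.015), 'scene line', [proj('scene',W(p,b)) for b,_ in obs])
np.save('box.npy',p)
```

```text
[0.58886163 0.06936301 0.14384924] [-0.01 -0.1   0.22 -0.08 -0.56  0.1  -0.81 -0.    0.86  0.01  0.31  0.12]
gate +y edge y 0.10983951631849193
tab [0.57606295 0.12205105 0.115     ] -0.005113465200078209 0.05397859838841243
plate [0.59022349 0.05996113 0.015     ] scene line [array([410.05928085, 132.897282  ]), array([348.85059005, 119.01881472]), array([385.08699302, 209.03645599]), array([312.38080799, 188.886886  ]), array([412.92102349, 124.1719813 ]), array([353.06727263, 110.94057946])]
```

```bash
cat >> h.py <<'E'
BOX=np.load('box.npy')
def W(b,z,p=BOX):
    c,s=np.cos(p[2]),np.sin(p[2]); b=np.array(b)/1000; return np.array([p[0]+c*b[0]-s*b[1],p[1]+s*b[0]+c*b[1],z])
def inbox(P,p=BOX):
    c,s=np.cos(p[2]),np.sin(p[2]); d=np.array(P[:2])-p[:2]; return np.array([c*d[0]+s*d[1],-s*d[0]+c*d[1]])*1000
YB=np.array([-np.sin(BOX[2]),np.cos(BOX[2])])
E
python3 -c "
from h import *
print(shift(W((0,55),.27),YB), W((0,55),.27))"
```

```text
(array([-0.5117, -0.3231, -0.0389]), array([-1.100e-03, -2.000e-04, -4.666e-01])) [0.58097718 0.12379494 0.27      ]
```

```bash
python3 -m creep '[[-0.05,-0.032,-0.01,0,0,-0.08,0.06],[-0.1,-0.064,-0.02,0,0,-0.16,0.06],[-0.15,-0.096,-0.03,0,0,-0.23,0.06],[-0.2,-0.128,-0.04,0,0,-0.3,0.06],[-0.25,-0.16,-0.04,0,0,-0.37,0.06],[-0.3,-0.19,-0.04,0,0,-0.44,0.06],[-0.35,-0.22,-0.04,0,0,-0.467,0.06],[-0.4,-0.255,-0.04,0,0,-0.467,0.06]]' 40
python3 -c "
from h import *
print(get_state()['joint_pos'],shift(W((0,55),.27),YB))"
```

```text
time: 1.15
tool_pos: [0.4975, 0.2224, 0.2709]
orientation: [-0.0, -0.073, 0.997, -0.0]
force: [0.8, 0.3, -0.9]
gripper_width: 0.0601
[-0.70704527  0.13175218  0.22439682  1.6262729  -0.02911196  1.38763906
  1.23683867] (array([-0.0684, -0.1096,  0.0009]), array([-0.0008, -0.0005,  0.0014]))
```

```bash
python3 -m creep '[[-0.035,-0.055,0,0,0,0,0.06],[-0.0684,-0.1096,0,0,0,0,0.06],[-0.0684,-0.1096,0,0,0,0,0.06],[-0.0684,-0.1096,0,0,0,0,0.06]]'
python3 - <<'E'
from h import *
T=toolT(); print(T[:3,3]); im=vision.snapshot('wrist'); cv2.imwrite('pics/w1.png',im)
for b,z in [((104,255),.075),((-104,255),.075),((104,-95),.075),((-104,-95),.075),((0,110),.075),((40,61),.115),((-40,61),.115)]: print(b,proj('wrist',W(b,z),T).round(1))
E
```

```text
time: 1.65
tool_pos: [0.5809, 0.1239, 0.2705]
orientation: [-0.001, -0.072, 0.997, -0.0]
force: [-0.2, 0.7, -0.8]
gripper_width: 0.0597
[0.58086033 0.12386345 0.27049552]
(104, 255) [464.8 251.6]
(-104, 255) [483.9  90.8]
(104, -95) [199.2 253.6]
(-104, -95) [182.8  86.8]
(0, 110) [363.6 173.6]
(40, 61) [320.6 220. ]
(-40, 61) [320.9 142.5]
```

View pics/w1.png

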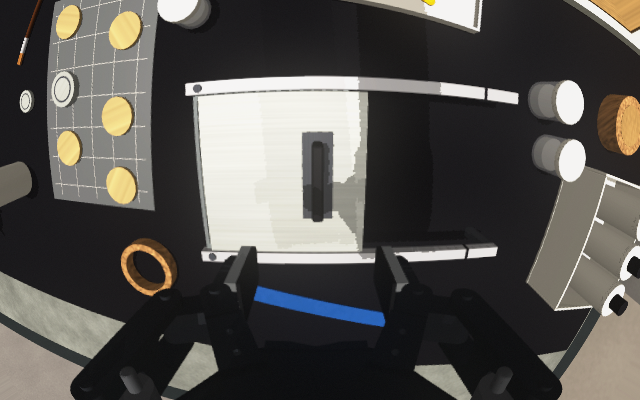

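Run:
```python
from h import *
im=cv2.imread('pics/w1.png')
def cr(u,v): 
    return cv2.resize(im[v-25:v+25,u-33:u+33],(396,300),interpolation=cv2.INTER_CUBIC)
cv2.imwrite('pics/c4.png',np.vstack([np.hstack([cr(195,90),cr(490,95)]),np.hstack([cr(210,255),cr(470,250)])]))
cv2.imwrite('pics/c5.png',cv2.resize(im[80:270,170:390],(800,600*190*800//220//600),interpolation=cv2.INTER_CUBIC))
```

```text
(no output)
```

View pics/c4.png

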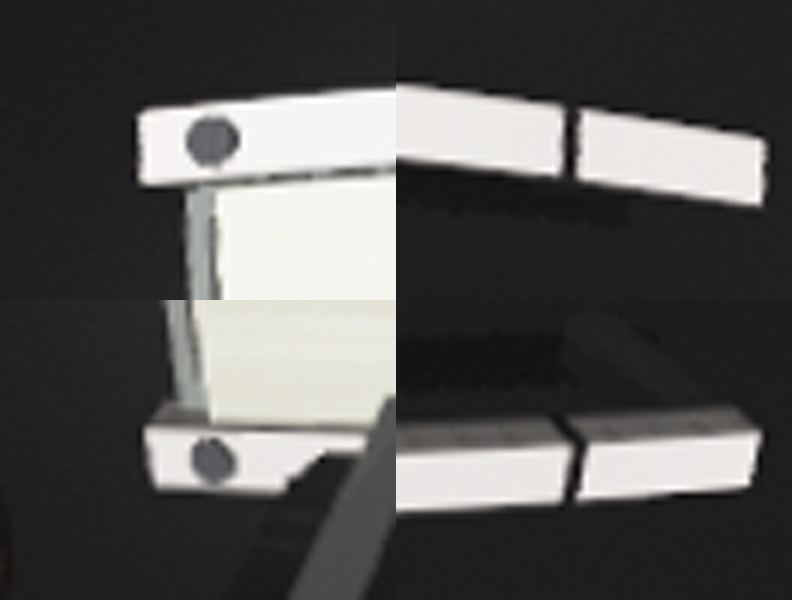

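Run:
```python
from h import *
from scipy.optimize import least_squares
T=None
s=get_state(); T=toolT(s); print(T[:3,3])
g=lambda u,v,x,y: np.array([u-33+x/6-.42,v-25+y/6-.42])
obs=[((-111,-95),g(195,90,140,110)),((-97,-95),g(195,90,142,187)),((-111,305),g(490,95,369,138)),((-97,305),g(490,95,366,206)),((-104,255),g(490,95,175,142)),
((97,-95),g(210,255,146,130)),((111,-95),g(210,255,157,190)),((97,305),g(470,250,366,132)),((111,305),g(470,250,355,188)),((104,255),g(470,250,178,172))]
f=lambda p: np.concatenate([proj('wrist',W(b,.075,p),T)-o for b,o in obs])
s=least_squares(f,BOX,loss='soft_l1'); print(BOX,s.x,f(s.x).reshape(-1,2).round(1))
# allow z
f2=lambda p: np.concatenate([proj('wrist',W(b,p[3],p),T)-o for b,o in obs])
s2=least_squares(f2,[*BOX,.075],loss='soft_l1'); print(s2.x,f2(s2.x).reshape(-1,2).round(1))
np.save('box.npy',s.x)
p=s.x
im=cv2.imread('pics/w1.png')
for uv in [(366,175)]: print('edge',inbox(at('wrist',uv,.075,T),p))
for uv in [(318,143),(318,221),(318,182),(312,180),(324,180)]: print(uv,inbox(at('wrist',uv,.115,T),p))
print('plate',W((0,-9.5),.015,p))
```

```text
[0.5804591  0.12502637 0.27065952]
[0.58886163 0.06936301 0.14384924] [0.59144341 0.07417331 0.14769317] [[ 0.1  0.6]
 [ 0.1 -0.2]
 [-0.   0.2]
 [-0.  -0.1]
 [-0.   0.2]
 [ 0.2 -0. ]
 [-0.  -0.5]
 [-0.1 -0.1]
 [-0.4 -0.5]
 [ 0.2 -0. ]]
[0.59139084 0.07412477 0.14769184 0.07538719] [[-0.1  0.6]
 [-0.1 -0.2]
 [ 0.1  0.2]
 [ 0.1 -0.2]
 [ 0.1  0.2]
 [ 0.   0.1]
 [-0.2 -0.4]
 [-0.   0. ]
 [-0.3 -0.4]
 [ 0.3  0.1]]
edge [ -1.47126212 109.71296951]
(318, 143) [-42.71390929  55.19969516]
(318, 221) [37.96801786 55.10732291]
(318, 182) [-3.70242498 55.1431865 ]
(312, 180) [-5.77400383 49.19111588]
(324, 180) [-5.73992559 61.10176865]
plate [0.5928414  0.06477673 0.015     ]
```

View pics/c5.png

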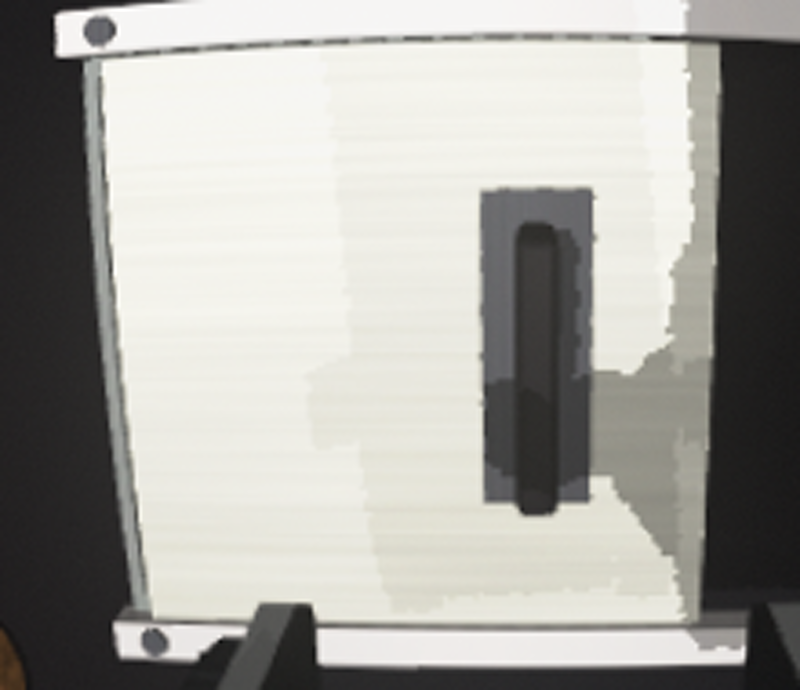

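```bash
python3 -c "
from h import *
print(shift(W((0,55),.085),YB), YB)"
```

```text
(array([-0.0036,  0.0031,  0.1857]), array([-0.0003, -0.0012, -0.0011])) [-0.14715681  0.98911317]
```

```bash
python3 -m creep '[[-0.003,0.002,0.05,0,0,0,0.06],[-0.003,0.002,0.1,0,0,0,0.06],[-0.003,0.002,0.15,0,0,0,0.06],[-0.003,0.002,0.185,0,0,0,0.06],[-0.003,0.002,0.185,0,0,0,0.06],[-0.003,0.002,0.185,0,0,0,0],[-0.003,0.002,0.185,0,0,0,0],[-0.003,0.002,0.185,0,0,0,0]]' 60
python3 - <<'E'
from h import *
T=toolT(); print(T[:3,3]); im=vision.snapshot('wrist'); cv2.imwrite('pics/w2.png',im);print(inbox(T[:3,3]),get_state()['gripper_width'])
E
```

```text
time: 2.7
tool_pos: [0.5839, 0.1272, 0.0875]
orientation: [0.001, -0.073, 0.997, -0.0]
force: [-0.4, -2.8, 4.1]
gripper_width: 0.0114
[0.58388661 0.12716703 0.08750623]
[ 0.32385556 53.52882545] 0.010900839578995156
```

View pics/w2.png

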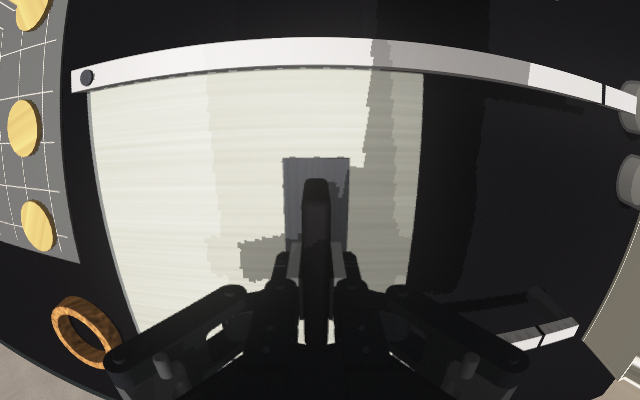

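```bash
python3 -m creep '[[0,0.012,0,0,0,0,0],[0,0.024,0,0,0,0,0],[0,0.036,0,0,0,0,0],[0,0.048,0,0,0,0,0],[0,0.06,0,0,0,0,0],[0,0.072,0,0,0,0,0],[0,0.08,0,0,0,0,0],[0,0.08,0,0,0,0,0]]' 80
python3 - <<'E'
from h import *
T=toolT(); print(T[:3,3],inbox(T[:3,3])); im=vision.snapshot('wrist'); cv2.imwrite('pics/w3.png',im); print(shift(W((0,200),.0875),YB))
for x in (-80,-104): print(proj('wrist',W((x,255),.075),T))
E
```

```text
time: 3.75
tool_pos: [0.5724, 0.2051, 0.0876]
orientation: [0.001, -0.073, 0.997, -0.001]
force: [0.2, -3.8, -3.3]
gripper_width: 0.0107
[0.57238824 0.20514328 0.0876412 ] [  0.42540845 132.3482201 ]
(array([0.0006, 0.0676, 0.0001]), array([-0.0013,  0.0011, -0.0024]))
[524.93212815 112.64481934]
[526.41309047  72.25890197]
```

View pics/w3.png

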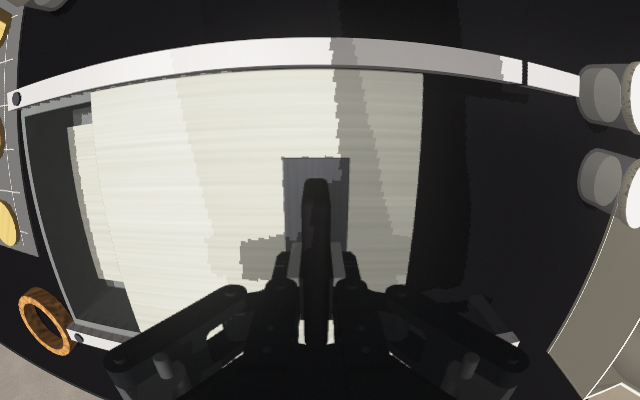

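```bash
python3 - <<'E'
from h import *
T=toolT()
a=inbox(at('wrist',(423,74),.075,T));b=inbox(at('wrist',(524,73),.075,T));print(a,b,b-a)
E
python3 -m creep '[[0,0.012,0,0,0,0,0],[0,0.024,0,0,0,0,0],[0,0.036,0,0,0,0,0],[0,0.048,0,0,0,0,0],[0,0.056,0,0,0,0,0],[0,0.056,0,0,0,0,0],[0,0.056,0,0,0,0,0]]'
python3 - <<'E'
from h import *
T=toolT(); print(T[:3,3],inbox(T[:3,3])); im=vision.snapshot('wrist'); cv2.imwrite('pics/w4.png',cv2.resize(im[20:200,380:600],(733,600))); print(shift(W((0,200),.0875),YB))
E
```

```text
[-94.38553641 188.25612104] [-103.24515405  253.19518941] [-8.85961764 64.93906836]
time: 4.68
tool_pos: [0.5642, 0.26, 0.0876]
orientation: [0.0, -0.072, 0.997, -0.001]
force: [0.1, -5.1, -2.4]
gripper_width: 0.0106
[0.56424726 0.2600472  0.0876304 ] [  0.45254247 187.85241509]
(array([0.0005, 0.0121, 0.0001]), array([-0.0017,  0.0009, -0.0028]))
```

View pics/w4.png

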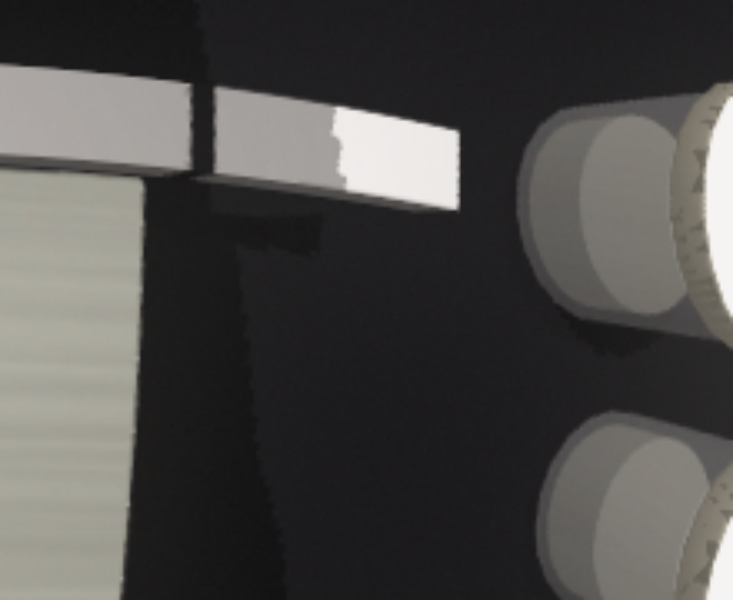

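```bash
python3 - <<'E'
from h import *
T=toolT()
a=inbox(at('wrist',(422.9,74),.075,T));b=inbox(at('wrist',(441,59),.075,T));print(a,b,b-a)
E
python3 -m creep '[[0,0.006,0,0,0,0,0],[0,0.011,0,0,0,0,0],[0,0.011,0,0,0,0,0],[0,0.011,0,0,0,0,0],[0,0.011,0,0,0,0,0]]'
python3 - <<'E'
from h import *
T=toolT(); print(T[:3,3],inbox(T[:3,3])); im=vision.snapshot('wrist'); cv2.imwrite('pics/w5.png',cv2.resize(im[20:200,380:600],(733,600))); print(shift(W((0,200),.0875),YB))
E
```

```text
[-94.31124327 243.70708067] [-103.29974491  253.82770993] [-8.98850164 10.12062926]
time: 5.35
tool_pos: [0.5628, 0.2702, 0.0876]
orientation: [0.0, -0.072, 0.997, -0.001]
force: [0.1, -4.6, -1.3]
gripper_width: 0.0106
[0.56276619 0.27015901 0.08761977] [  0.47561122 198.07208696]
(array([0.0005, 0.0019, 0.0001]), array([-0.0025,  0.0006, -0.0035]))
```

View pics/w5.png

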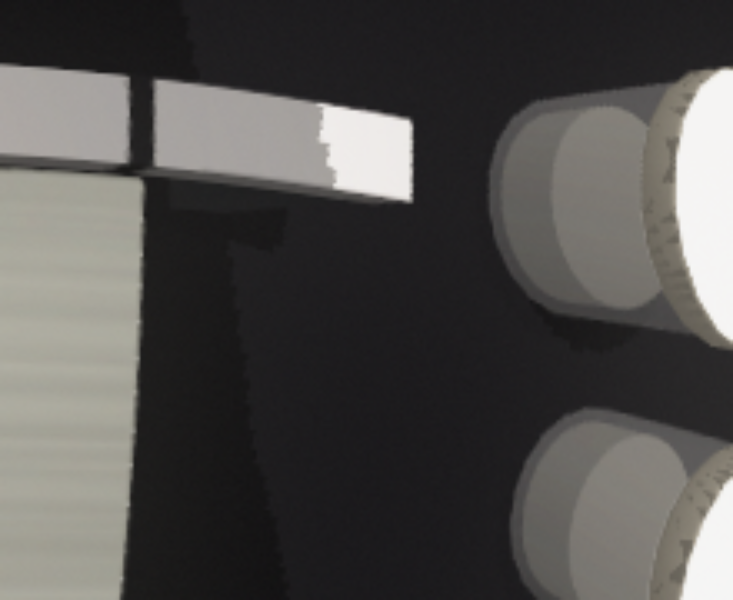

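The gate's edge meets the line. I'm releasing the tab and going above the plate.

```bash
python3 -m creep '[[0,0,0,0,0,0,0.05],[0,0,0,0,0,0,0.07],[0,0,0,0,0,0,0.07],[0,0,-0.05,0,0,0,0.07],[0,0,-0.11,0,0,0,0.07],[0,-0.06,-0.16,0,0,0,0.07],[0,-0.12,-0.18,0,0,0,0.07],[0,-0.18,-0.18,0,0,0,0.07]]'
python3 - <<'E'
from h import *
print(shift(W((0,-9.5),.27),YB))
E
```

```text
time: 6.4
tool_pos: [0.5876, 0.1035, 0.2696]
orientation: [0.002, -0.073, 0.997, -0.0]
force: [1.0, -0.6, 0.0]
gripper_width: 0.0699
(array([ 0.0004, -0.0391, -0.0003]), array([-0.0013,  0.0047, -0.002 ]))
```

```bash
python3 -m creep '[[0,-0.039,0,-0.001,0.004,-0.001,0.07],[0,-0.039,0,-0.001,0.004,-0.001,0.07],[0,-0.039,0,-0.001,0.004,-0.001,0.07]]'
python3 - <<'E'
from h import *
T=toolT(); print(T[:3,3],inbox(T[:3,3])); im=vision.snapshot('wrist'); cv2.imwrite('pics/w6.png',im)
np.save('T6.npy',T); print(proj('wrist',W((0,-9.5),.015),T),shift(W((0,-9.5),.27),YB))
E
```

```text
time: 6.78
tool_pos: [0.5932, 0.0659, 0.2697]
orientation: [0.0, -0.074, 0.997, 0.0]
force: [0.6, 1.0, -1.0]
gripper_width: 0.0698
[0.59317899 0.06594221 0.26965383] [ 0.50542668 -8.39688664]
[313.97665623 162.40121055] (array([ 0.0005, -0.0017, -0.0005]), array([0.0004, 0.0004, 0.001 ]))
```

View pics/w6.png

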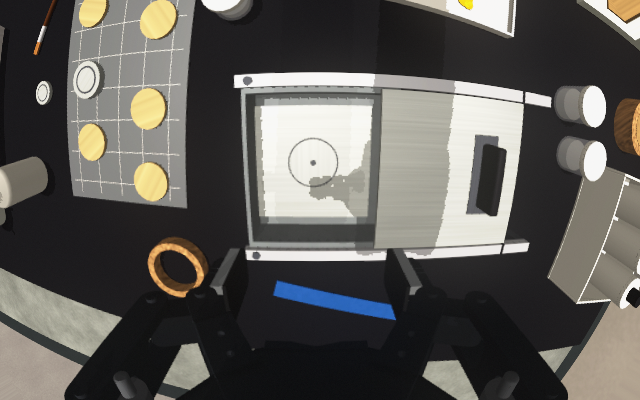

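Dot at (313,162), predicted (314,162), so the box frame agrees. Now locating the rounds.

```bash
cat >> h.py <<'E'
def rounds(im,T,n='wrist',z=.010,rmin=.02,rmax=.04):
    hsv=cv2.cvtColor(im,cv2.COLOR_BGR2HSV)
    m=cv2.inRange(hsv,(18,70,110),(32,255,255))
    cs,_=cv2.findContours(m,cv2.RETR_EXTERNAL,cv2.CHAIN_APPROX_NONE); out=[]
    for c in cs:
        if cv2.contourArea(c)<80: continue
        P=np.array([at(n,q,z,T)[:2] for q in c[:,0,:]],np.float32)
        (x,y),rad=cv2.minEnclosingCircle(P*1000)
        h=cv2.convexHull(P*1000); A=cv2.contourArea(h); M=cv2.moments(h)
        out.append((c[:,0].mean(0).round(0),np.array([M['m10'],M['m01']])/M['m00'],rad,2*np.sqrt(A/np.pi)))
    return out
E
python3 - <<'E'
from h import *
T=np.load('T6.npy'); 
for o in rounds(cv2.imread('pics/w6.png'),T): print(*o)
print()
for o in rounds(cv2.imread('pics/top0.png'),None,'top'): print(*o)
print('w',at('wrist',(87.5,80),.015,T))
E
```

```text
[150. 181.] [ 652.4620646  -172.66227691] 30.66677474975586 59.762659437616826
[ 91. 142.] [ 601.63180091 -290.25275736] 30.39957046508789 59.54625891244073
[148. 108.] [ 545.10525355 -180.99501225] 30.421388626098633 59.60647527813954
[630.  12.] [159.72752944 646.91670712] 53.74203872680664 41.232058833133856
[466.   3.] [331.19823496 240.50293487] 11.952497482299805 16.93791595208433
[158.  19.] [ 414.56756786 -182.17710801] 31.2031192779541 59.24606914300268
[92. 11.] [ 392.27420807 -314.86272649] 30.173933029174805 53.29332089044196

[ 68. 349.] [126.09790077 644.81063142] 122.51513671875 194.6364378730646
[ 58. 254.] [398.56078288 692.60165101] 37.395423889160156 72.25082845305671
[400. 250.] [ 386.05995665 -318.55317131] 30.40874671936035 58.457081471414945
[354. 242.] [ 412.9069658  -186.71583191] 29.709857940673828 57.78566126243449
[352. 198.] [ 543.89690922 -185.15047963] 30.20584487915039 58.05431576254233
[388. 178.] [ 600.66797359 -293.28947125] 30.597543716430664 58.62259796260078
[348. 162.] [ 651.14614701 -175.94965117] 30.336788177490234 58.6803993709312
w [ 0.50390925 -0.29785811  0.015     ]
```

Run:
```python
from h import *
print(shift([.6525,-.1727,.12],YB))
```

```text
(array([-0.0233, -0.2455,  0.1494]), array([0.0004, 0.0004, 0.001 ]))
```

```bash
python3 -m creep '[[-0.005,-0.055,0,0,0,0,0.07],[-0.01,-0.11,0,0,0,0,0.07],[-0.015,-0.165,0.02,0,0,0,0.07],[-0.02,-0.22,0.06,0,0,0,0.07],[-0.0233,-0.2455,0.11,0,0,0,0.07],[-0.0233,-0.2455,0.15,0,0,0,0.07],[-0.0233,-0.2455,0.15,0,0,0,0.07],[-0.0233,-0.2455,0.15,0,0,0,0.07]]' 30
cat > look.py <<'E'
import sys
from h import *
T=toolT(); im=vision.snapshot('wrist'); cv2.imwrite(f'pics/{sys.argv[1]}.png',im); np.save(f'pics/{sys.argv[1]}.npy',T)
print(T[:3,3],get_state()['gripper_width'])
for o in rounds(im,T):
    if 55<o[3]<65 or o[2]<35: print(*o)
E
python3 look.py w7; python3 -c "
from h import *
print(shift([.6525,-.1727,.0],YB))"
```

```text
time: 7.82
tool_pos: [0.6538, -0.1714, 0.1213]
orientation: [0.001, -0.075, 0.997, 0.0]
force: [0.2, 0.8, -0.5]
gripper_width: 0.0702
[ 0.65380668 -0.17142358  0.12132515] 0.07003215512024794
[295. 334.] [ 812.37475864 -169.59247963] 14.018392562866211 17.826053165723586
[321. 302.] [ 766.47946576 -150.02934548] 24.965978622436523 24.757475726701117
[312. 192.] [ 652.69738591 -173.43923364] 30.335405349731445 59.68669556473419
[188. 119.] [ 602.03519874 -290.24717372] 30.6138973236084 59.85073535275148
[322.  66.] [ 545.68469313 -181.78984263] 29.91922378540039 59.08478698447473
(array([ 0.0021, -0.0007,  0.1219]), array([-0.0002,  0.0037,  0.0027]))
```

View pics/w7.png

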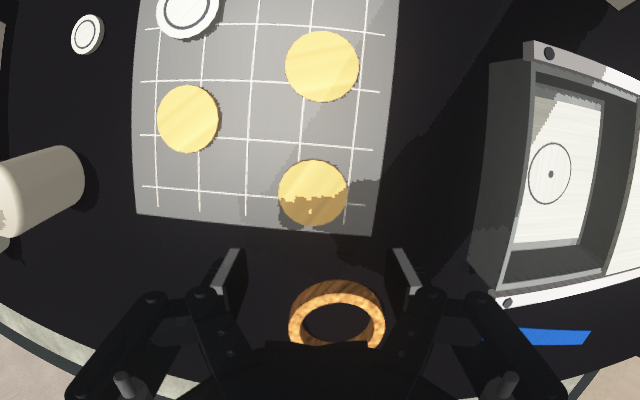

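```bash
python3 -m creep '[[0.001,-0.0015,0.05,0,0.002,0.002,0.07],[0.001,-0.0015,0.09,0,0.002,0.002,0.07],[0.001,-0.0015,0.115,0,0.002,0.002,0.07],[0.001,-0.0015,0.12,0,0.002,0.002,0.07],[0.001,-0.0015,0.12,0,0.002,0.002,0.07]]'
python3 look.py w8
```

```text
time: 8.5
tool_pos: [0.6549, -0.1733, 0.0038]
orientation: [0.002, -0.074, 0.997, -0.0]
force: [0.1, -0.2, 1.0]
gripper_width: 0.07
[ 0.65494767 -0.1732794   0.00377241] 0.07016456713617146
[314. 254.] [ 652.10014533 -173.62684307] 30.744869232177734 60.103820641767406
[113. 131.] [ 601.67755517 -289.57475066] 31.29865837097168 60.56231440501091
[330.  42.] [ 549.85501949 -181.2340877 ] 29.787803649902344 54.02072055534281
```

View pics/w8.png

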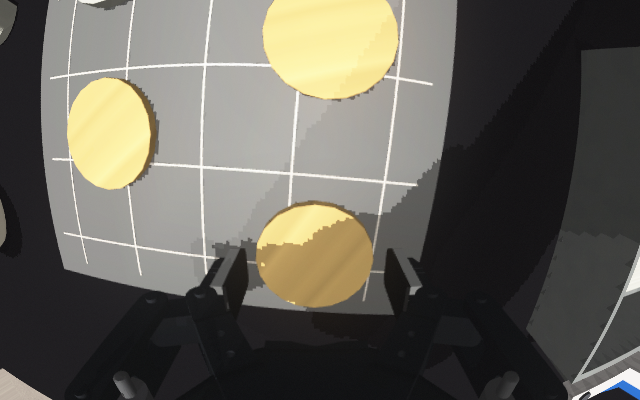

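```bash
python3 -m creep '[[0.002,-0.0005,0.003,0,0,0,0.07],[0.002,-0.0005,0.005,0,0,0,0.066],[0.002,-0.0005,0.005,0,0,0,0.066]]'
python3 -c "
from h import *
print(get_state())"
```

```text
time: 8.93
tool_pos: [0.6532, -0.1742, -0.0008]
orientation: [0.002, -0.074, 0.997, -0.0]
force: [-0.0, -1.1, -0.5]
gripper_width: 0.0661
{'time': 8.925, 'joint_pos': array([-0.09928946,  0.67474694,  0.40751167,  1.54749263, -0.30414383,
        0.97776881,  2.11784914]), 'qvel': array([-0.0003358 ,  0.00126864, -0.00110171, -0.00050989,  0.00011236,
        0.00249542,  0.00145915]), 'tau': array([ 7.34320097e-02, -7.32693887e+01,  1.15982902e+01, -3.19816983e+01,
        5.35836341e-03, -6.44644559e-02,  8.50885583e-03]), 'tool_pos': array([ 0.65320201, -0.17419908, -0.00084945]), 'orientation': array([ 2.33042850e-03, -7.43091307e-02,  9.97232483e-01, -3.11087278e-04]), 'force': array([-0.03162234, -1.06759246, -0.50963795]), 'wrist_torque': array([ 0.05259144, -0.01569854, -0.01566859]), 'gripper_width': 0.0661326119500817}
```

No contact yet. Closing gently.

```bash
python3 -m creep '[[0,0,0,0,0,0,0.05],[0,0,0,0,0,0,0.05],[0,0,0,0,0,0,0.05],[0,0,0,0,0,0,0.05]]' 30
python3 look.py w9
```

```text
time: 9.43
tool_pos: [0.6535, -0.1742, -0.0004]
orientation: [0.003, -0.074, 0.997, -0.0]
force: [-1.1, 0.7, 6.2]
gripper_width: 0.0581
[ 6.53452447e-01 -1.74232323e-01 -4.18222791e-04] 0.05866699470649403
[316. 261.] [ 652.22292468 -173.44074497] 30.811792373657227 59.94896592424327
[109. 136.] [ 601.86279596 -289.8604756 ] 31.303964614868164 60.12276677314089
[332.  44.] [ 549.77372295 -181.26779944] 29.795650482177734 54.12267092018137
```

View pics/w9.png

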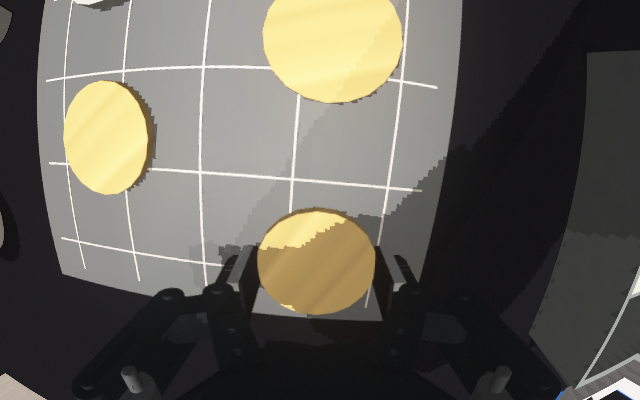

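```bash
cat > toplate.py <<'E'
import sys
from h import *
dx,dy,z=map(float,sys.argv[1:4]); P=W((0,-9.5),z); print(P,shift(P+[dx/1000,dy/1000,0],YB))
E
python3 -m creep '[[0,0,-0.01,0,0,0,0.05],[0,0,-0.03,0,0,0,0.05],[0,0,-0.08,0,0,0,0.05],[0,0,-0.13,0,0,0,0.05],[0,0,-0.14,0,0,0,0.05]]'
python3 toplate.py 1 -1 0.14
```

```text
time: 10.1
tool_pos: [0.6547, -0.1751, 0.1453]
orientation: [0.006, -0.074, 0.997, -0.001]
force: [0.5, -0.7, -0.6]
gripper_width: 0.0582
[0.5928414  0.06477673 0.14      ] (array([0.0249, 0.2453, 0.0042]), array([-0.0034,  0.0121,  0.0008]))
```

```bash
python3 -m creep '[[0.006,0.06,0,-0.003,0.01,0,0.05],[0.013,0.12,0,-0.003,0.01,0,0.05],[0.019,0.18,0,-0.003,0.01,0,0.05],[0.025,0.23,0,-0.003,0.01,0,0.05],[0.025,0.245,0,-0.003,0.01,0,0.05],[0.025,0.245,0,-0.003,0.01,0,0.05],[0.025,0.245,0,-0.003,0.01,0,0.05]]'
python3 toplate.py 1 -1 0.14; python3 toplate.py 1 -1 0.0125; python3 look.py w10
```

```text
time: 10.98
tool_pos: [0.5941, 0.0612, 0.1443]
orientation: [0.001, -0.073, 0.997, -0.001]
force: [0.2, 0.5, 0.2]
gripper_width: 0.0579
[0.5928414  0.06477673 0.14      ] (array([-0.0001,  0.0026,  0.0043]), array([-0.0015,  0.0022, -0.0019]))
[0.5928414  0.06477673 0.0125    ] (array([0.0002, 0.0028, 0.1318]), array([-0.0015,  0.0022, -0.0019]))
[0.59409345 0.0611705  0.14428234] 0.05821861468958606
[ 37. 158.] [ 601.50509202 -290.51743024] 30.27440643310547 59.06256761964059
[ 96. 114.] [ 545.04915481 -181.1849754 ] 30.040523529052734 59.183294374075054
[106.   8.] [ 429.87290369 -184.74299194] 28.954923629760742 36.15925976802292
[35.  5.] [ 405.80300228 -318.05703524] 26.81999397277832 29.58822051776647
```

View pics/w10.png

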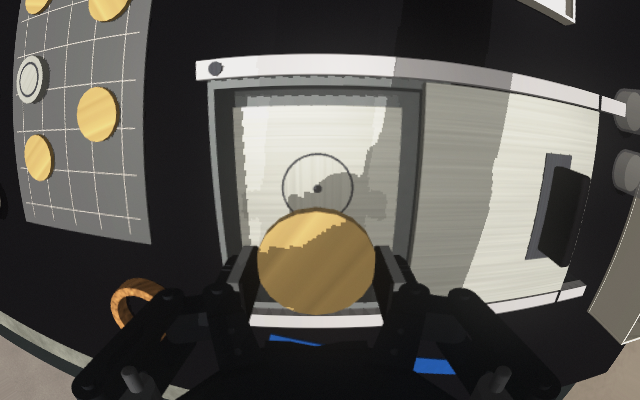

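```bash
python3 -c "
from h import *
T=np.load('pics/w10.npy'); print(at('wrist',(317.3,188.3),.015,T), W((0,-9.5),.015), proj('wrist',W((0,-9.5),.015),T))
c=T[:3,:3].T@(at('wrist',(316.5,261),T[2,3]+.0105,T)-T[:3,3]); print('disc ctr in tool',c)"
python3 -m creep '[[0,0.003,0.04,-0.001,0.002,0,0.05],[0,0.003,0.08,-0.001,0.002,0,0.05],[0,0.003,0.11,-0.001,0.002,0,0.05],[0,0.003,0.12,-0.001,0.002,0,0.05],[0,0.003,0.12,-0.001,0.002,0,0.05],[0,0.003,0.12,-0.001,0.002,0,0.05]]'
python3 toplate.py 1 -1 0.0125
```

```text
[0.59295082 0.06327255 0.015     ] [0.5928414  0.06477673 0.015     ] [318.95004306 188.41386861]
disc ctr in tool [ 0.00419059  0.00132366 -0.01051113]
time: 11.78
tool_pos: [0.595, 0.0636, 0.0256]
orientation: [0.001, -0.072, 0.997, -0.0]
force: [0.9, -0.5, 0.1]
gripper_width: 0.0581
[0.5928414  0.06477673 0.0125    ] (array([0.0011, 0.0003, 0.0131]), array([-0.0003,  0.0022, -0.0028]))
```

```bash
python3 -m creep '[[0.0013,0,0.006,0,0.002,-0.002,0.05],[0.0013,0,0.012,0,0.002,-0.002,0.05],[0.0013,0,0.013,0,0.002,-0.002,0.05],[0.0013,0,0.013,0,0.002,-0.002,0.05]]'
python3 toplate.py 1 -1 0.0125
```

```text
time: 12.28
tool_pos: [0.5936, 0.0635, 0.0125]
orientation: [0.0, -0.073, 0.997, -0.0]
force: [-0.3, -0.3, -0.5]
gripper_width: 0.0585
[0.5928414  0.06477673 0.0125    ] (array([-0.0002,  0.0003,  0.    ]), array([-0.0004,  0.    , -0.0008]))
```

```bash
python3 -m creep '[[0,0,0,0,0,0,0.068],[0,0,0,0,0,0,0.07],[0,0,-0.03,0,0,0,0.07],[0,0,-0.08,0,0,0,0.07],[0,0,-0.13,0,0,0,0.07],[0,0,-0.18,0,0,0,0.07],[0,0,-0.18,0,0,0,0.07]]'
python3 look.py w11
```

```text
time: 13.15
tool_pos: [0.5958, 0.0636, 0.197]
orientation: [0.004, -0.073, 0.997, 0.001]
force: [0.0, -0.8, -1.0]
gripper_width: 0.0698
[0.59583675 0.06362484 0.19704814] 0.07038885287653823
[316. 174.] [596.33205139  65.04030439] 31.229772567749023 61.44895370789395
[ 62. 148.] [ 601.6252582  -290.44373992] 30.415132522583008 59.23344372140247
[120. 108.] [ 544.97976782 -181.13381577] 30.222240447998047 59.30802030649619
[130.  10.] [ 424.50588242 -183.61105579] 29.877294540405273 45.7208896901696
[60.  6.] [ 402.27734121 -316.90206476] 28.984481811523438 37.36511246093437
```

View pics/w11.png

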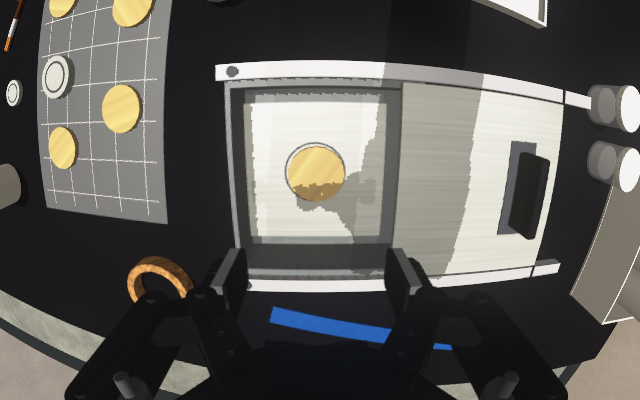

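Run:
```python
from h import *
im=cv2.imread('pics/w11.png');T=np.load('pics/w11.npy')
for o in rounds(im,T,z=.022):
    if abs(o[1][0]-596)<10 and o[1][1]>0: print(*o)
th=np.linspace(0,6.28,80); print(W((0,-9.5),.015)) 
cv2.imwrite('pics/c11.png',cv2.resize(im[130:220,260:370],(733,600),interpolation=cv2.INTER_CUBIC))
```

```text
[316. 174.] [593.45074693  64.60160565] 30.090072631835938 59.20640780779973
[0.5928414  0.06477673 0.015     ]
```

View pics/c11.png

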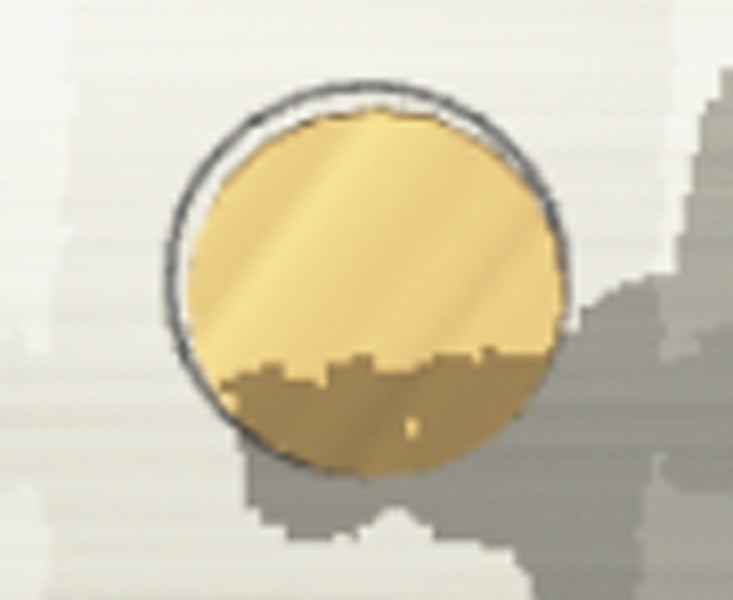

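Run:
```python
from h import *
print(shift([.545,-.1813,.08],YB))
```

```text
(array([ 0.0853, -0.2351,  0.114 ]), array([ 0.0003,  0.0037, -0.0008]))
```

```bash
python3 -m creep '[[0.02,-0.055,0,0,0.003,0,0.07],[0.04,-0.11,0,0,0.003,0,0.07],[0.06,-0.165,0.01,0,0.003,0,0.07],[0.08,-0.21,0.05,0,0.003,0,0.07],[0.085,-0.235,0.1,0,0.003,0,0.07],[0.085,-0.235,0.114,0,0.003,0,0.07],[0.085,-0.235,0.114,0,0.003,0,0.07]]'
python3 look.py w12;  python3 -c "
from h import *
print(shift([.545,-.1813,.0],YB))"
```

```text
time: 14.08
tool_pos: [0.5448, -0.18, 0.0789]
orientation: [-0.001, -0.074, 0.997, 0.001]
force: [0.9, -0.6, -0.1]
gripper_width: 0.0701
[ 0.54476093 -0.18001423  0.07890513] 0.06996823672471998
[545. 290.] [599.66522031  76.0585111 ] 34.98493576049805 65.70145075821567
[176. 253.] [ 600.50257113 -290.44119884] 31.706138610839844 60.95683982771107
[311. 210.] [ 544.8501809  -182.21521864] 30.40846824645996 59.76454985878271
[337.  33.] [ 416.62478955 -183.30900781] 29.89893341064453 57.20054542588128
[161.   8.] [ 406.31871636 -315.96118413] 27.224206924438477 31.389844915423936
(array([ 0.0011, -0.0013,  0.0803]), array([0.0006, 0.0005, 0.0007]))
```

```bash
python3 -m creep '[[0,-0.002,0.04,0,0,0,0.07],[0,-0.002,0.065,0,0,0,0.068],[0,-0.002,0.0785,0,0,0,0.067],[0,-0.002,0.0785,0,0,0,0.067],[0,-0.002,0.0785,0,0,0,0.067],[0,-0.002,0.0785,0,0,0,0.05],[0,-0.002,0.0785,0,0,0,0.05],[0,-0.002,0.0785,0,0,0,0.05]]'
python3 look.py w13
```

```text
time: 15.12
tool_pos: [0.5472, -0.1819, 0.0036]
orientation: [0.001, -0.074, 0.997, 0.0]
force: [-3.2, 1.1, 10.6]
gripper_width: 0.0573
[ 0.54717111 -0.18192808  0.00364107] 0.057277103538933526
[605. 330.] [602.47155193 107.08093489] 30.090621948242188 35.61191124558799
[125. 291.] [ 593.58785649 -297.78331488] 31.789621353149414 47.77966992417156
[317. 253.] [ 544.30043596 -181.30219973] 30.75335121154785 59.757774408170356
[353.  20.] [ 429.79666236 -180.83606721] 29.05155372619629 37.930127837407674
```

View pics/w13.png

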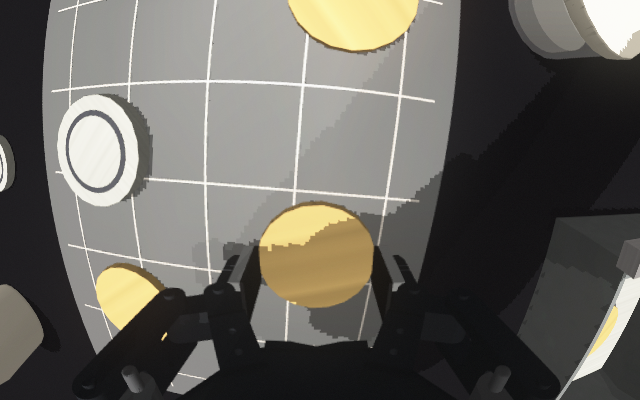

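```bash
python3 -m creep '[[0,0,-0.001,0,0,0,0.05],[0,0,-0.001,0,0,0,0.05]]'; python3 look.py w14 | head -1;python3 look.py w14 | head -1
```

```text
time: 15.42
tool_pos: [0.5477, -0.182, 0.0053]
orientation: [0.002, -0.074, 0.997, 0.0]
force: [-0.9, -0.8, 0.7]
gripper_width: 0.0566
[ 0.54765571 -0.18203542  0.00532523] 0.05702075044296541
[ 0.54743371 -0.18198369  0.00502465] 0.057353973668143425
```

Arm had not settled when the jaws closed (high grip). I'll regrip lower.

```bash
python3 -m creep '[[0,0,0,0,0,0,0.067],[0.0025,0,0,0,0,0,0.067],[0.0025,0,0.002,0,0,0,0.067],[0.0025,0,0.0045,0,0,0,0.067],[0.0025,0,0.0045,0,0,0,0.067],[0.0025,0,0.0045,0,0,0,0.067]]'; python3 look.py w14;python3 look.py w15
```

```text
time: 16.27
tool_pos: [0.5448, -0.1823, 0.0003]
orientation: [0.001, -0.074, 0.997, 0.0]
force: [-0.9, 0.1, -0.2]
gripper_width: 0.0669
[ 5.44805789e-01 -1.82315755e-01  2.60617963e-04] 0.06696552291377203
[607. 334.] [603.64320699 110.36627628] 28.642822265625 31.468810552160967
[118. 295.] [ 591.64585841 -300.19207409] 31.07236671447754 42.85089109399763
[316. 261.] [ 544.26601948 -181.36687229] 30.841312408447266 60.05752066926052
[353.  21.] [ 428.98174236 -180.95443799] 29.267536163330078 39.03858184191075
[ 5.44865732e-01 -1.82331130e-01  3.11141865e-04] 0.06665780813619604
[607. 334.] [603.81984942 110.24507413] 28.656415939331055 31.68185177229578
[119. 295.] [ 591.66398748 -300.1442943 ] 31.091514587402344 42.89552127877533
[317. 260.] [ 544.30845557 -181.39714469] 30.8199520111084 60.05184488677239
[354.  21.] [ 429.03578336 -180.94886674] 29.275209426879883 39.04167721814807
```

Well aligned. Closing and lifting.

```bash
python3 -m creep '[[0,0,0,0,0,0,0.05],[0,0,0,0,0,0,0.05],[0,0,0,0,0,0,0.05],[0,0,-0.02,0,0,0,0.05],[0,0,-0.06,0,0,0,0.05],[0,0,-0.11,0,0,0,0.05],[0,0,-0.14,0,0,0,0.05],[0,0,-0.14,0,0,0,0.05]]'; python3 toplate.py 0.7 -1 0.14
```

```text
time: 17.38
tool_pos: [0.546, -0.1831, 0.1442]
orientation: [0.004, -0.074, 0.997, -0.0]
force: [0.3, 0.1, -0.6]
gripper_width: 0.0581
[0.5928414  0.06477673 0.14      ] (array([-0.0834,  0.2372,  0.0047]), array([-0.001 ,  0.0089,  0.0003]))
```

```bash
python3 -m creep '[[-0.02,0.055,0,0,0.009,0,0.05],[-0.04,0.11,0,0,0.009,0,0.05],[-0.06,0.165,0,0,0.009,0,0.05],[-0.08,0.22,0,0,0.009,0,0.05],[-0.0834,0.2372,0.02,0,0.009,0,0.05],[-0.0834,0.2372,0.06,0,0.009,0,0.05],[-0.0834,0.2372,0.09,0,0.009,0,0.05],[-0.0834,0.2372,0.09,0,0.009,0,0.05]]'; python3 toplate.py 0.8 -1 0.0195; python3 look.py w16
```

```text
time: 18.38
tool_pos: [0.5921, 0.0625, 0.052]
orientation: [-0.003, -0.073, 0.997, -0.001]
force: [-0.5, -0.2, -0.3]
gripper_width: 0.0579
[0.5928414  0.06477673 0.0195    ] (array([-0.0019,  0.0011,  0.0325]), array([-0.0022, -0.0057, -0.0007]))
[0.59207099 0.06254331 0.05203517] 0.05792453635817566
[41.  3.] [ 439.33544617 -187.22150537] 18.08498764038086 14.636037039573637
```

View pics/w16.png

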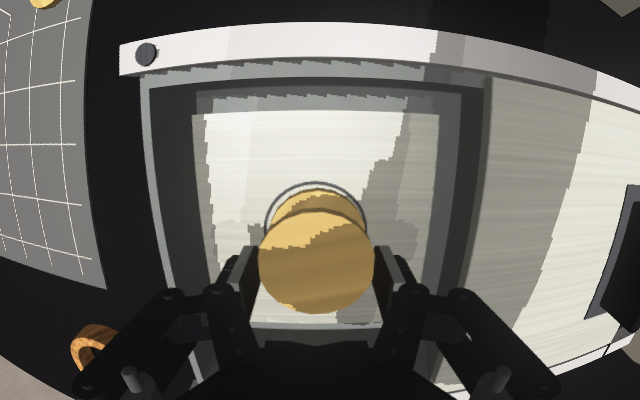

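```bash
python3 -m creep '[[-0.001,0.001,0.015,-0.001,-0.004,0,0.05],[-0.0017,0.001,0.025,-0.001,-0.005,0,0.05],[-0.0017,0.001,0.0325,-0.001,-0.005,0,0.05],[-0.0017,0.001,0.0325,-0.001,-0.005,0,0.05],[-0.0017,0.001,0.0325,-0.001,-0.005,0,0.05]]'; python3 toplate.py 0.8 -1 0.0195
```

```text
time: 19.05
tool_pos: [0.5952, 0.0639, 0.0218]
orientation: [0.001, -0.073, 0.997, -0.0]
force: [0.5, 0.1, 0.1]
gripper_width: 0.0578
[0.5928414  0.06477673 0.0195    ] (array([0.0016, 0.0001, 0.0023]), array([-0.0009,  0.0029, -0.0008]))
```

```bash
python3 -m creep '[[0.0015,0,0.002,0,0.003,0,0.05],[0.0015,0,0.002,0,0.003,0,0.05],[0.0015,0,0.002,0,0.003,0,0.068],[0.0015,0,0.002,0,0.003,0,0.07],[0.0015,0,-0.03,0,0.003,0,0.07],[0.0015,0,-0.08,0,0.003,0,0.07],[0.0015,0,-0.13,0,0,0,0.07],[0.0015,0,-0.14,0,0,0,0.07]]';python3 look.py w17
python3 - <<'E'
from h import *
im=cv2.imread('pics/w17.png');T=np.load('pics/w17.npy')
for o in rounds(im,T,z=.029):
    if o[1][1]>0 and o[2]<40: print(*o)
cv2.imwrite('pics/c17.png',cv2.resize(im[130:230,260:370],(660,600),interpolation=cv2.INTER_CUBIC))
E
```

```text
time: 20.05
tool_pos: [0.595, 0.0638, 0.1656]
orientation: [0.004, -0.073, 0.997, 0.0]
force: [0.7, -0.6, -1.4]
gripper_width: 0.0696
[0.59501549 0.06381858 0.16560941] 0.07004106601284782
[316. 184.] [598.3590259   65.45934715] 33.007511138916016 64.04288957466343
[ 47. 153.] [ 601.48202389 -290.60065565] 30.205108642578125 59.11321657891307
[115.   8.] [ 428.26880523 -184.24041973] 29.256084442138672 39.13487142190514
[44.  5.] [ 404.98034726 -317.80127777] 27.610097885131836 31.637685206051433
[316. 184.] [593.11983586  64.68057137] 30.89800453186035 59.949835583817155
```

View pics/c17.png

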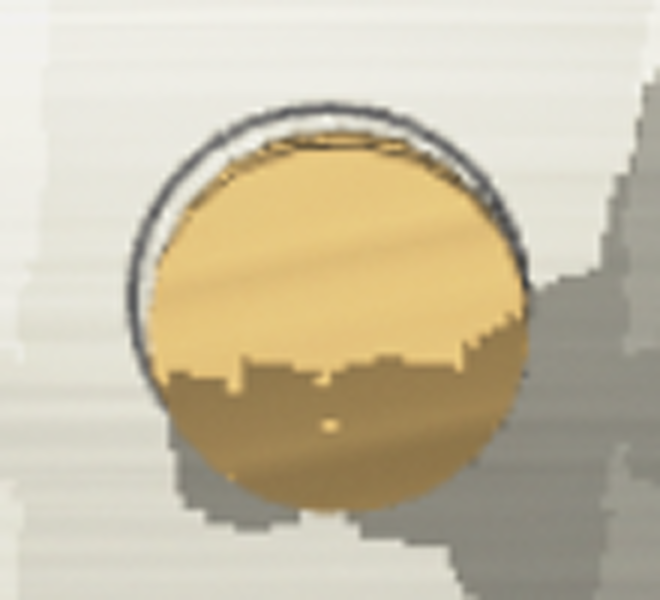

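Run:
```python
from h import *
print(shift([.602,-.2905,.08],YB), at('top',(440,155),.03))
```

```text
(array([ 0.0452, -0.3517,  0.0846]), array([-0.0001,  0.0073, -0.0009])) [ 0.6614725  -0.44831559  0.03      ]
```

```bash
python3 -m creep '[[0.008,-0.06,0,0,0.007,0,0.07],[0.016,-0.12,0,0,0.007,0,0.07],[0.024,-0.18,0,0,0.007,0,0.07],[0.032,-0.24,0.02,0,0.007,0,0.07],[0.04,-0.3,0.05,0,0.007,0,0.07],[0.0452,-0.3517,0.0846,0,0.007,0,0.07],[0.0452,-0.3517,0.0846,0,0.007,0,0.07],[0.0452,-0.3517,0.0846,0,0.007,0,0.07]]'; python3 look.py w18;  python3 -c "
from h import *
print(shift([.602,-.2905,.0],YB))"
```

```text
time: 21.1
tool_pos: [0.6013, -0.2903, 0.0786]
orientation: [-0.001, -0.073, 0.997, 0.0]
force: [0.3, 0.6, -0.0]
gripper_width: 0.0699
[ 0.60132007 -0.29028298  0.07858083] 0.06970662266882031
[627. 249.] [600.10069045 105.80022096] 35.35988998413086 56.92300913486975
[312. 211.] [ 601.72763938 -291.51261848] 30.517616271972656 59.762930970542044
[489.  13.] [ 427.97999003 -180.75253871] 31.12859535217285 42.95849510468927
(array([ 0.0004, -0.0013,  0.0795]), array([ 0.0009, -0.    ,  0.0001]))
```

View pics/w18.png

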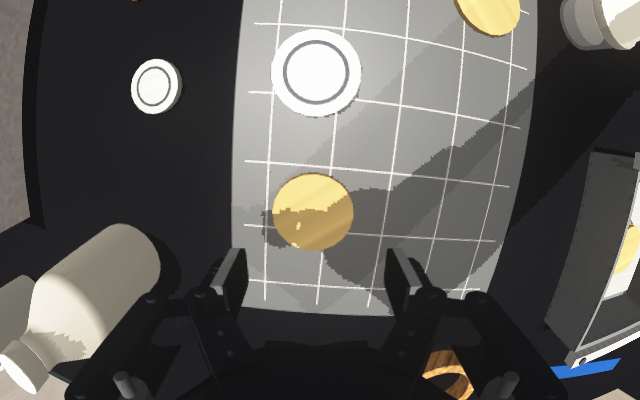

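```bash
python3 -m creep '[[0,-0.0015,0.04,0,0,0,0.07],[0,-0.0015,0.065,0,0,0,0.068],[0,-0.0015,0.0785,0,0,0,0.067],[0,-0.0015,0.0785,0,0,0,0.067],[0,-0.0015,0.0785,0,0,0,0.067]]'; python3 look.py w19
```

```text
time: 21.78
tool_pos: [0.6033, -0.2899, 0.002]
orientation: [0.001, -0.074, 0.997, 0.0]
force: [0.8, -0.1, 0.5]
gripper_width: 0.0669
[ 0.60333079 -0.28986474  0.00198951] 0.06727121905209979
[313. 254.] [ 601.45794753 -289.93957555] 30.707826614379883 59.6420105088787
[564.   5.] [ 437.17763395 -173.23497014] 20.01716423034668 17.337062729717825
```

```bash
python3 -m creep '[[0.0015,0,0.0015,0,0,0,0.067],[0.0015,0,0.0015,0,0,0,0.067],[0.0015,0,0.0015,0,0,0,0.05],[0.0015,0,0.0015,0,0,0,0.05],[0.0015,0,0.0015,0,0,0,0.05],[0.0015,0,-0.03,0,0,0,0.05],[0.0015,0,-0.08,0,0,0,0.05],[0.0015,0,-0.13,0,0,0,0.05]]'; python3 toplate.py 1 -2 0.14
```

```text
time: 22.82
tool_pos: [0.6013, -0.2902, 0.1331]
orientation: [0.0, -0.074, 0.997, 0.001]
force: [-0.0, 0.5, 0.2]
gripper_width: 0.058
[0.5928414  0.06477673 0.14      ] (array([-0.0449,  0.3502, -0.0065]), array([0.0011, 0.0007, 0.001 ]))
```

```bash
python3 -m creep '[[-0.007,0.05,-0.01,0,0,0,0.05],[-0.015,0.11,-0.01,0,0,0,0.05],[-0.023,0.17,-0.01,0,0,0,0.05],[-0.031,0.23,-0.01,0,0,0,0.05],[-0.039,0.29,-0.01,0,0,0,0.05],[-0.0449,0.34,-0.01,0,0,0,0.05],[-0.0449,0.3502,0.03,0,0,0,0.05],[-0.0449,0.3502,0.06,0,0,0,0.05]]'; python3 toplate.py 1 -2 0.0265; python3 look.py w20
```

```text
time: 23.82
tool_pos: [0.5933, 0.0648, 0.0723]
orientation: [0.0, -0.076, 0.997, 0.001]
force: [-0.3, 0.5, -0.7]
gripper_width: 0.0577
[0.5928414  0.06477673 0.0265    ] (array([-0.0002, -0.0021,  0.0458]), array([0.0017, 0.0004, 0.0037]))
[0.59331714 0.06475635 0.07226944] 0.0583408965242187
[55.  3.] [ 438.79180359 -186.67829487] 19.19959259033203 16.429149850279053
```

View pics/w20.png

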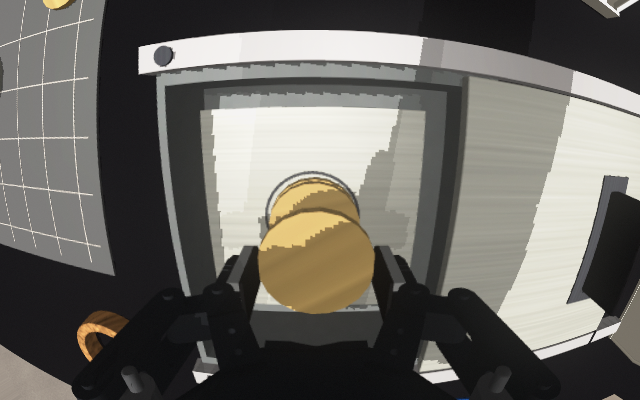

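```bash
python3 -m creep '[[0,-0.002,0.025,0.001,0,0.003,0.05],[0,-0.002,0.038,0.001,0,0.003,0.05],[0,-0.002,0.043,0.001,0,0.003,0.05],[0,-0.002,0.043,0.001,0,0.003,0.05],[0,-0.002,0.043,0.001,0,0.003,0.05]]'; python3 toplate.py 1 -2 0.0265
```

```text
time: 24.5
tool_pos: [0.592, 0.0613, 0.0269]
orientation: [-0.002, -0.073, 0.997, -0.0]
force: [-2.9, -0.8, 7.1]
gripper_width: 0.0579
[0.5928414  0.06477673 0.0265    ] (array([-0.002 ,  0.0012,  0.0004]), array([-0.0001, -0.0034, -0.0008]))
```

```bash
python3 -m creep '[[0,0,-0.004,0,0,0,0.05],[-0.002,0.0015,-0.004,0,-0.003,0,0.05],[-0.002,0.0015,-0.002,0,-0.003,0,0.05],[-0.002,0.0015,-0.001,0,-0.003,0,0.05],[-0.002,0.0015,0,0,-0.003,0,0.05],[-0.002,0.0015,0,0,-0.003,0,0.05]]'; python3 toplate.py 1 -2 0.0265
```

```text
time: 25.25
tool_pos: [0.5937, 0.0631, 0.0269]
orientation: [-0.0, -0.073, 0.997, -0.0]
force: [-0.7, 0.2, 2.3]
gripper_width: 0.0581
[0.5928414  0.06477673 0.0265    ] (array([-0.0001, -0.0003,  0.0004]), array([-0.    , -0.0007, -0.0009]))
```

```bash
python3 -m creep '[[0,0,0,0,0,0,0.068],[0,0,0,0,0,0,0.07],[0,0,-0.03,0,0,0,0.07],[0,0,-0.08,0,0,0,0.07],[0,0,-0.13,0,0,0,0.07],[0,0,-0.14,0,0,0,0.07]]';python3 look.py w21
python3 - <<'E'
from h import *
im=cv2.imread('pics/w21.png');T=np.load('pics/w21.npy')
for o in rounds(im,T,z=.036):
    if o[1][1]>0 and o[2]<40: print(*o)
cv2.imwrite('pics/c21.png',cv2.resize(im[130:230,260:370],(660,600),interpolation=cv2.INTER_CUBIC))
E
```

```text
time: 26.0
tool_pos: [0.5956, 0.0631, 0.1707]
orientation: [0.002, -0.073, 0.997, 0.001]
force: [-0.1, 0.1, -0.8]
gripper_width: 0.0701
[0.5955708  0.06312575 0.1706546 ] 0.06995535526309364
[317. 183.] [599.69468799  65.2004403 ] 34.24276351928711 66.11304659951398
[118.   9.] [ 427.61808003 -184.32447478] 29.43621826171875 40.58423805635394
[47.  5.] [ 404.55490455 -317.62017257] 27.847089767456055 32.85090991795659
[317. 183.] [592.62908395  64.11384425] 31.300771713256836 60.432765811118955
```

View pics/c21.png

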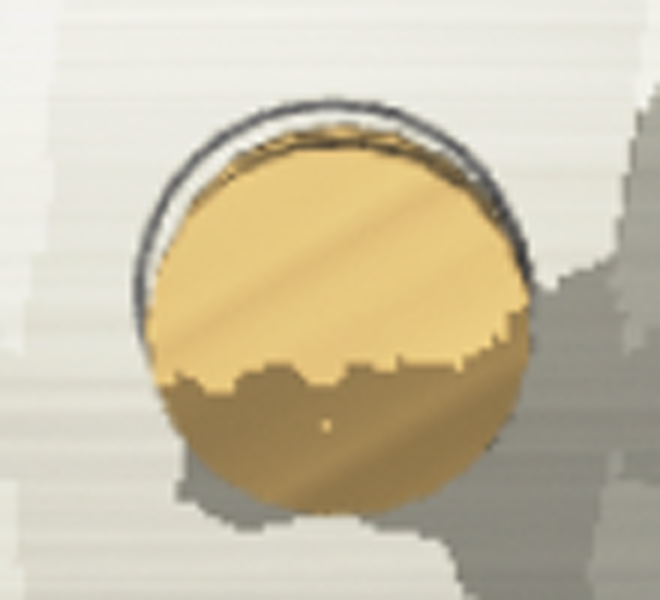

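View pics/w21.png

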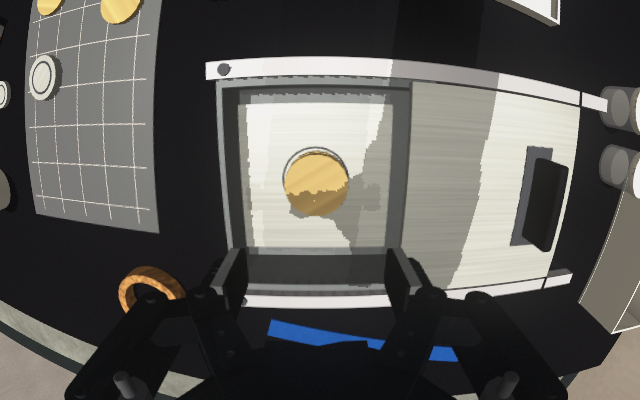

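Run:
```python
from h import *
print(shift([.4145,-.1825,.12],YB), get_state()['joint_pos'])
```

```text
(array([ 0.2148, -0.2167,  0.049 ]), array([ 0.0007,  0.0038, -0.001 ])) [-0.55875685  0.32690076  0.46342061  1.64175842 -0.15517202  1.20555924
  1.65601422]
```

```bash
python3 -m creep '[[0.04,-0.04,0,0,0.003,0,0.07],[0.08,-0.08,0,0,0.003,0,0.07],[0.12,-0.12,0,0,0.003,0,0.07],[0.16,-0.16,0,0,0.003,0,0.07],[0.2,-0.2,0.02,0,0.003,0,0.07],[0.2148,-0.2167,0.049,0,0.003,0,0.07],[0.2148,-0.2167,0.049,0,0.003,0,0.07],[0.2148,-0.2167,0.049,0,0.003,0,0.07]]'; python3 look.py w22
```

```text
time: 27.05
tool_pos: [0.415, -0.1818, 0.1201]
orientation: [0.0, -0.074, 0.997, 0.0]
force: [1.0, -0.4, 0.3]
gripper_width: 0.0701
[ 0.41497039 -0.18178197  0.12005462] 0.07020551878227804
[633. 175.] [324.02392743 232.36646897] 14.632150650024414 25.24611722435832
[312. 193.] [ 414.001582   -183.82339315] 30.33415985107422 59.690402082191504
[628. 133.] [275.06614974 194.35802655] 18.05625343322754 31.018383831861005
[171. 144.] [ 386.91728483 -314.82738136] 30.607730865478516 59.88029727519724
```

View pics/w22.png

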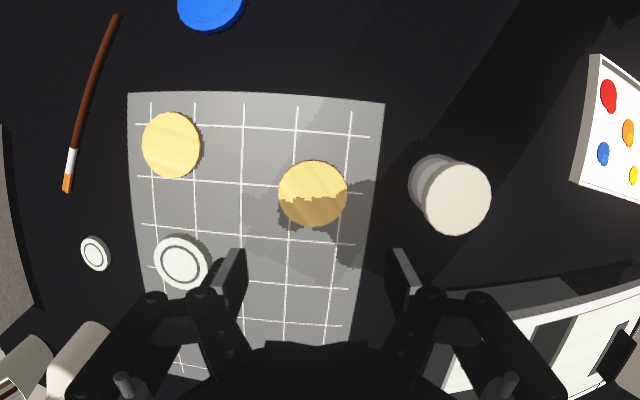

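```bash
python3 -c "
from h import *
print(shift([.414,-.1835,.001],YB),at('wrist',(458,200),.057,np.load('pics/w22.npy')))"
python3 -m creep '[[0.001,-0.0017,0.05,0,0,0,0.07],[0.001,-0.0017,0.09,0,0,0,0.068],[0.001,-0.0017,0.115,0,0,0,0.067],[0.001,-0.0017,0.119,0,0,0,0.067],[0.001,-0.0017,0.119,0,0,0,0.067],[0.001,-0.0017,0.119,0,0,0,0.067]]'; python3 look.py w23
```

```text
(array([ 0.0018, -0.0016,  0.1194]), array([0.0004, 0.0011, 0.0006])) [ 0.38817383 -0.07664493  0.057     ]
time: 27.85
tool_pos: [0.4159, -0.1834, 0.0026]
orientation: [0.002, -0.074, 0.997, 0.0]
force: [-0.3, 0.1, 0.2]
gripper_width: 0.0671
[ 0.41590403 -0.18344755  0.00255708] 0.06702113539100149
[314. 256.] [ 413.3577861  -184.06135237] 30.794124603271484 60.096140539026095
[ 93. 171.] [ 386.55168303 -314.11259883] 31.437484741210938 60.69606981147514
```

```bash
python3 -m creep '[[0.002,-0.0005,0.002,0,0,0,0.067],[0.002,-0.0005,0.002,0,0,0,0.067],[0.002,-0.0005,0.002,0,0,0,0.05],[0.002,-0.0005,0.002,0,0,0,0.05],[0.002,-0.0005,0.002,0,0,0,0.05],[0.002,0,-0.03,0,0,0,0.05],[0.002,0,-0.08,0,0,0,0.05],[0.002,0,-0.14,0,0,0,0.05]]'; python3 toplate.py 1 -2 0.14
```

```text
time: 28.9
tool_pos: [0.4126, -0.1838, 0.1435]
orientation: [0.001, -0.074, 0.997, 0.0]
force: [1.9, 0.9, 0.2]
gripper_width: 0.0581
[0.5928414  0.06477673 0.14      ] (array([-0.2157,  0.2171,  0.0038]), array([0.    , 0.0014, 0.0006]))
```

```bash
python3 -m creep '[[-0.04,0.04,-0.005,0,0.001,0,0.05],[-0.08,0.08,-0.005,0,0.001,0,0.05],[-0.12,0.12,-0.005,0,0.001,0,0.05],[-0.16,0.16,-0.005,0,0.001,0,0.05],[-0.2,0.2,-0.005,0,0.001,0,0.05],[-0.2157,0.2171,0,0,0.001,0,0.05],[-0.2157,0.2171,0.04,0,0.001,0,0.05],[-0.2157,0.2171,0.07,0,0.001,0,0.05]]'; python3 toplate.py 1 -2 0.0335; python3 look.py w24
```

```text
time: 29.9
tool_pos: [0.5933, 0.0623, 0.0721]
orientation: [-0.0, -0.074, 0.997, -0.0]
force: [-0.1, 0.8, 0.1]
gripper_width: 0.0579
[0.5928414  0.06477673 0.0335    ] (array([-0.0007,  0.0004,  0.0386]), array([-0.0006, -0.0009,  0.0003]))
[0.59328872 0.06231555 0.07214481] 0.05773069787078883
```

View pics/w24.png

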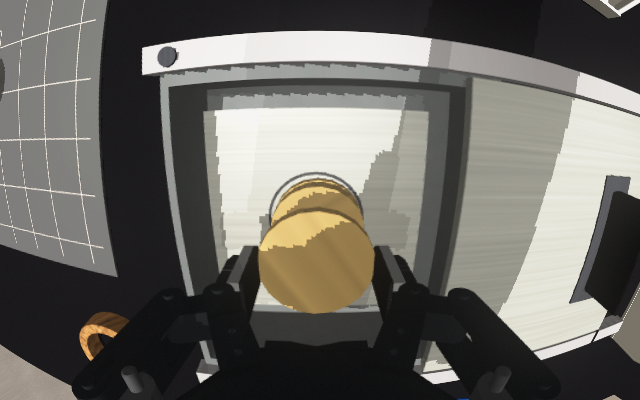

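```bash
python3 -m creep '[[-0.0007,0.0004,0.018,0,0,0,0.05],[-0.0007,0.0004,0.03,0,0,0,0.05],[-0.0007,0.0004,0.035,0,0,0,0.05],[-0.0007,0.0004,0.035,0,0,0,0.05],[-0.0007,0.0004,0.035,0,0,0,0.05]]'; python3 toplate.py 1 -2 0.0335
```

```text
time: 30.58
tool_pos: [0.592, 0.0622, 0.0342]
orientation: [-0.002, -0.074, 0.997, -0.001]
force: [-1.7, -0.3, 4.5]
gripper_width: 0.0576
[0.5928414  0.06477673 0.0335    ] (array([-0.0019,  0.0003,  0.0007]), array([-0.001 , -0.0048, -0.0001]))
```

```bash
python3 -m creep '[[0,0,-0.003,0,0,0,0.05],[-0.0017,0,-0.003,0,-0.004,0,0.05],[-0.0017,0,-0.001,0,-0.004,0,0.05],[-0.0017,0,0.0005,0,-0.004,0,0.05],[-0.0017,0,0.0005,0,-0.004,0,0.05]]'; python3 toplate.py 1 -2 0.0335
python3 -m creep '[[0,0,0,0,0,0,0.068],[0,0,0,0,0,0,0.07],[0,0,-0.03,0,0,0,0.07],[0,0,-0.08,0,0,0,0.07],[0,0,-0.13,0,0,0,0.07],[0,0,-0.14,0,0,0,0.07]]';python3 look.py w25
python3 - <<'E'
from h import *
im=cv2.imread('pics/w25.png');T=np.load('pics/w25.npy')
for o in rounds(im,T,z=.043):
    if o[1][1]>0 and o[2]<40: print(*o)
cv2.imwrite('pics/c25.png',cv2.resize(im[130:230,260:370],(660,600),interpolation=cv2.INTER_CUBIC))
E
```

```text
time: 31.2
tool_pos: [0.5937, 0.0626, 0.0341]
orientation: [-0.0, -0.074, 0.997, -0.0]
force: [-4.1, 0.5, 8.8]
gripper_width: 0.058
[0.5928414  0.06477673 0.0335    ] (array([-0.0002,  0.0002,  0.0006]), array([-0.0006, -0.0009, -0.    ]))
time: 31.95
tool_pos: [0.5955, 0.0627, 0.1777]
orientation: [0.002, -0.074, 0.997, 0.0]
force: [-1.0, 0.5, 0.3]
gripper_width: 0.0698
[0.59547749 0.06270128 0.17765602] 0.07036494607273362
[51.  5.] [ 403.94821188 -317.19580743] 28.418106079101562 34.00188827747341
[318. 180.] [592.24582449  63.64725694] 31.741756439208984 60.911077631168006
```

View pics/c25.png

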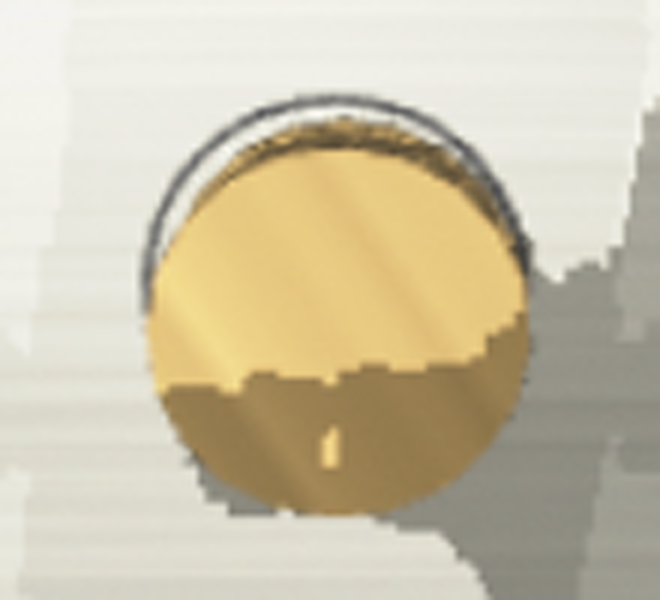

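Run:
```python
from h import *
print(shift([.387,-.3145,.12],YB))
```

```text
(array([ 0.2615, -0.3426,  0.0561]), array([ 0.0001,  0.0033, -0.0001]))
```

```bash
python3 -m creep '[[0.037,-0.049,0,0,0.003,0,0.07],[0.075,-0.098,0,0,0.003,0,0.07],[0.112,-0.147,0,0,0.003,0,0.07],[0.15,-0.196,0,0,0.003,0,0.07],[0.187,-0.245,0,0,0.003,0,0.07],[0.225,-0.294,0.02,0,0.003,0,0.07],[0.2615,-0.3426,0.056,0,0.003,0,0.07],[0.2615,-0.3426,0.056,0,0.003,0,0.07]]'; python3 -m creep '[[0,0,0,0,0,0,0.07]]'; python3 look.py w26;python3 - <<'E'
from h import *
print(shift([.387,-.3145,.001],YB))
E
```

```text
time: 33.0
tool_pos: [0.3829, -0.3167, 0.1175]
orientation: [-0.002, -0.071, 0.997, 0.0]
force: [-0.5, 0.1, 0.1]
gripper_width: 0.0698
time: 33.12
tool_pos: [0.3822, -0.3166, 0.1164]
orientation: [-0.003, -0.07, 0.998, 0.001]
force: [0.3, 0.8, 1.2]
gripper_width: 0.0702
[ 0.38220815 -0.31655798  0.11644731] 0.07010234310031792
[556. 364.] [610.43392734 114.79064182] 57.33985900878906 56.57135830547921
[314. 202.] [ 387.07784729 -316.0654581 ] 30.338380813598633 59.62097179718855
(array([-0.0055,  0.0009,  0.1156]), array([ 0.0019, -0.006 , -0.0062]))
```

View pics/w26.png

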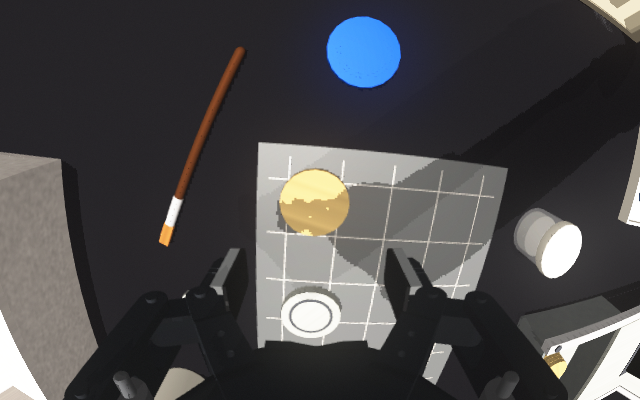

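```bash
python3 -c "
from h import *
T=np.load('pics/w26.npy')
for u in [(175,205),(165,242),(205,120)]: print(at('wrist',u,.005,T))"
python3 -m creep '[[-0.005,0,0.05,0.001,-0.004,-0.005,0.07],[-0.005,0,0.09,0.001,-0.005,-0.006,0.068],[-0.005,0,0.113,0.001,-0.006,-0.006,0.067],[-0.005,0,0.115,0.001,-0.006,-0.006,0.067],[-0.005,0,0.115,0.001,-0.006,-0.006,0.067],[-0.005,0,0.115,0.001,-0.006,-0.006,0.067]]'; python3 look.py w27
```

```text
[ 0.40857452 -0.44387866  0.005     ]
[ 0.44940429 -0.45641801  0.005     ]
[ 0.32817445 -0.41763343  0.005     ]
time: 33.92
tool_pos: [0.3877, -0.3155, 0.0027]
orientation: [0.001, -0.074, 0.997, 0.0]
force: [-0.7, 0.9, 0.1]
gripper_width: 0.0669
[ 0.38766544 -0.31548161  0.00272894] 0.06699424524513542
[ 97. 291.] [ 437.21290169 -451.78166575] 12.056769371032715 16.262678394982647
[317. 245.] [ 385.13044211 -313.00986614] 30.659894943237305 59.94015271106765
```

```bash
python3 -m creep '[[0.002,0.002,0.002,0,0,0,0.067],[0.002,0.002,0.002,0,0,0,0.067],[0.002,0.002,0.002,0,0,0,0.067]]'; python3 look.py w28
```

```text
time: 34.35
tool_pos: [0.3853, -0.3138, 0.0007]
orientation: [0.001, -0.074, 0.997, 0.0]
force: [-0.2, -0.4, -0.4]
gripper_width: 0.0671
[ 0.38527743 -0.31376083  0.00067876] 0.0671613803089975
[ 94. 294.] [ 436.76909244 -451.73349117] 11.92968463897705 16.693196506492832
[312. 250.] [ 384.98275621 -313.07710298] 30.687164306640625 60.031287569597886
```

View pics/w28.png

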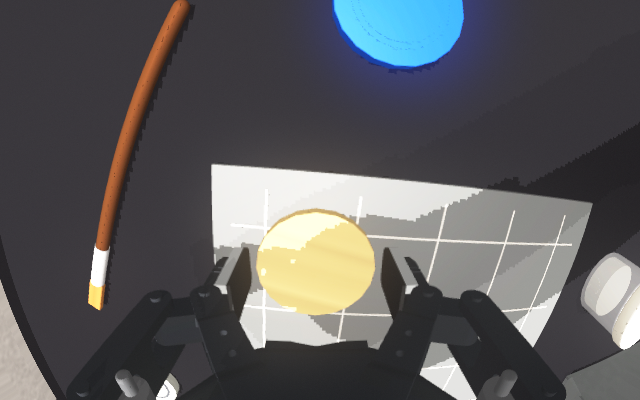

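```bash
python3 -m creep '[[0,0,0,0,0,0,0.05],[0,0,0,0,0,0,0.05],[0,0,0,0,0,0,0.05],[0,0,-0.03,0,0,0,0.05],[0,0,-0.08,0,0,0,0.05],[0,0,-0.14,0,0,0,0.05],[0,0,-0.16,0,0,0,0.05]]'; python3 toplate.py 0.8 -2 0.16
```

```text
time: 35.28
tool_pos: [0.386, -0.3149, 0.164]
orientation: [0.003, -0.074, 0.997, -0.001]
force: [-0.8, 1.1, -0.2]
gripper_width: 0.0581
[0.5928414  0.06477673 0.16      ] (array([-0.2608,  0.3431,  0.0048]), array([-0.0021,  0.0059, -0.0002]))
```

```bash
python3 -m creep '[[-0.037,0.049,0,-0.001,0.006,0,0.05],[-0.075,0.098,0,-0.001,0.006,0,0.05],[-0.112,0.147,0,-0.001,0.006,0,0.05],[-0.15,0.196,0,-0.001,0.006,0,0.05],[-0.187,0.245,0,-0.001,0.006,0,0.05],[-0.225,0.294,0,-0.001,0.006,0,0.05],[-0.2608,0.343,0.03,-0.001,0.006,0,0.05],[-0.2608,0.343,0.08,-0.001,0.006,0,0.05]]';python3 -m creep '[[0,0,0,0,0,0,0.05],[0,0,0,0,0,0,0.05]]'; python3 toplate.py 1 -2 0.0405; python3 look.py w29
```

```text
time: 36.28
tool_pos: [0.5965, 0.0684, 0.0849]
orientation: [0.002, -0.077, 0.997, 0.001]
force: [-0.6, -0.7, -2.3]
gripper_width: 0.058
time: 36.52
tool_pos: [0.5973, 0.0679, 0.0866]
orientation: [0.003, -0.077, 0.997, 0.001]
force: [0.7, -0.6, -0.3]
gripper_width: 0.058
[0.5928414  0.06477673 0.0405    ] (array([ 0.0044, -0.0045,  0.0461]), array([0.0007, 0.0057, 0.0057]))
[0.59729056 0.06786997 0.08660537] 0.057473503243820875
```

View pics/w29.png

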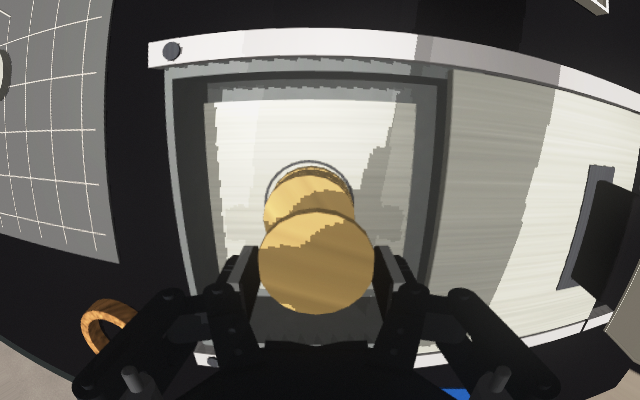

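```bash
python3 -m creep '[[0.004,-0.004,0.02,0,0.005,0.005,0.05],[0.0042,-0.0044,0.034,0,0.005,0.005,0.05],[0.0042,-0.0044,0.04,0,0.005,0.005,0.05],[0.0042,-0.0044,0.04,0,0.005,0.005,0.05],[0.0042,-0.0044,0.04,0,0.005,0.005,0.05]]'; python3 toplate.py 1 -2 0.041
```

```text
time: 37.2
tool_pos: [0.5948, 0.0627, 0.0475]
orientation: [0.001, -0.074, 0.997, 0.001]
force: [-0.4, 0.1, 0.2]
gripper_width: 0.0582
[0.5928414  0.06477673 0.041     ] (array([0.0009, 0.0002, 0.0065]), array([0.0009, 0.0025, 0.0003]))
```

```bash
python3 -m creep '[[0.0009,0,0.003,0,0.002,0,0.05],[0.0009,0,0.006,0,0.002,0,0.05],[0.0009,0,0.006,0,0.002,0,0.05],[0.0009,0,0.006,0,0.002,0,0.05]]'; python3 toplate.py 1 -2 0.041
```

```text
time: 37.7
tool_pos: [0.5938, 0.0626, 0.0415]
orientation: [0.0, -0.074, 0.997, 0.0]
force: [0.9, -0.3, -0.3]
gripper_width: 0.0577
[0.5928414  0.06477673 0.041     ] (array([-0.    ,  0.0002,  0.0005]), array([0.0009, 0.0004, 0.0003]))
```

```bash
python3 -m creep '[[0,0,0.0005,0,0,0,0.05],[0,0,0.0005,0,0,0,0.068],[0,0,0,0,0,0,0.07],[0,0,-0.03,0,0,0,0.07],[0,0,-0.08,0,0,0,0.07],[0,0,-0.13,0,0,0,0.07],[0,0,-0.14,0,0,0,0.07]]';python3 look.py w30
python3 - <<'E'
from h import *
im=cv2.imread('pics/w30.png');T=np.load('pics/w30.npy')
for o in rounds(im,T,z=.050):
    if o[1][1]>0 and o[2]<40: print(*o)
cv2.imwrite('pics/c30.png',cv2.resize(im[130:230,260:370],(660,600),interpolation=cv2.INTER_CUBIC))
# weight: bright on mat
print(shift([.502,-.3,.12],YB))
E
```

```text
time: 38.58
tool_pos: [0.5955, 0.0625, 0.1853]
orientation: [0.003, -0.074, 0.997, 0.001]
force: [-0.3, -0.4, -0.8]
gripper_width: 0.0699
[0.59551697 0.06250172 0.1852933 ] 0.07019883984512522
[317. 179.] [592.13947317  63.66669283] 32.631187438964844 61.49442981747633
(array([ 0.1458, -0.345 ,  0.0633]), array([0.0016, 0.0048, 0.0002]))
```

View pics/c30.png

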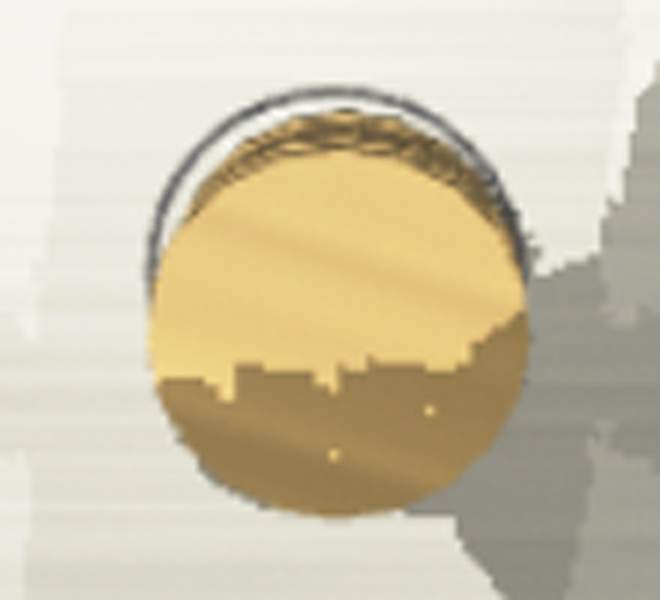

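View pics/w30.png

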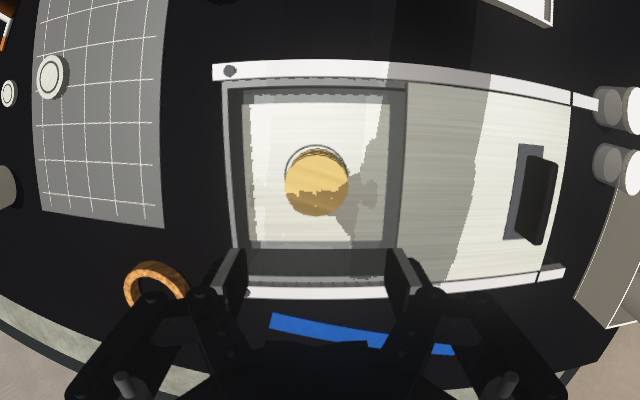

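All five are stacked. Now the weight.

```bash
python3 -m creep '[[0.02,-0.05,0,0.001,0.004,0,0.07],[0.042,-0.1,0,0.001,0.004,0,0.07],[0.063,-0.15,0,0.001,0.004,0,0.07],[0.084,-0.2,0,0.001,0.004,0,0.07],[0.105,-0.25,0,0.001,0.004,0,0.07],[0.127,-0.3,0.02,0.001,0.004,0,0.07],[0.1458,-0.345,0.05,0.001,0.004,0,0.07],[0.1458,-0.345,0.063,0.001,0.004,0,0.07]]'; python3 -m creep '[[0,0,0,0,0,0,0.07]]'; python3 look.py w31;python3 - <<'E'
from h import *
im=cv2.imread('pics/w31.png');T=np.load('pics/w31.npy')
hsv=cv2.cvtColor(im,cv2.COLOR_BGR2HSV); g=cv2.GaussianBlur(im,(3,3),0)
c=cv2.HoughCircles(cv2.cvtColor(g,cv2.COLOR_BGR2GRAY),cv2.HOUGH_GRADIENT,1,20,param1=100,param2=25,minRadius=20,maxRadius=50)
if c is not None:
  for k in c[0][:8]: print(k,at('wrist',k[:2],.015,T))
print(shift([.502,-.3,.003],YB))
E
```

```text
time: 39.62
tool_pos: [0.4983, -0.3038, 0.1176]
orientation: [-0.002, -0.07, 0.998, 0.0]
force: [0.5, 0.4, 0.2]
gripper_width: 0.0699
time: 39.75
tool_pos: [0.4977, -0.3027, 0.1157]
orientation: [-0.003, -0.071, 0.997, 0.001]
force: [-0.3, -0.4, 0.3]
gripper_width: 0.0699
[ 0.49769217 -0.30266191  0.11569373] 0.06996137890232772
[153. 111.] [ 439.25874028 -452.37526902] 11.51506233215332 15.467697335927339
[313.5 204.5  33.8] [ 0.50183243 -0.30272695  0.015     ]
[561.5 125.5  29.3] [ 0.38776667 -0.07110115  0.015     ]
[183.5 203.5  22.7] [ 0.51709326 -0.41642957  0.015     ]
(array([-0.0054,  0.0023,  0.1133]), array([ 0.0014, -0.0058, -0.0065]))
```

View pics/w31.png

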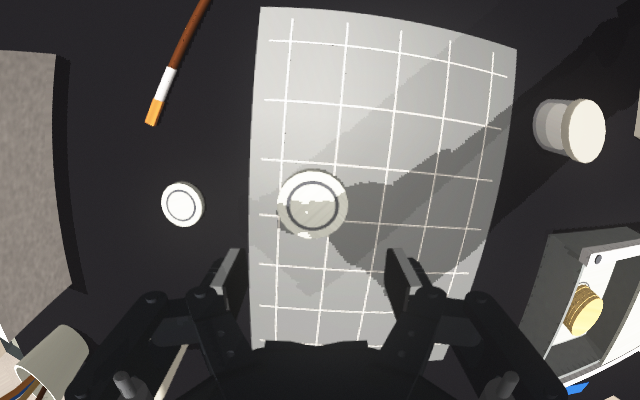

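```bash
python3 -m creep '[[-0.005,0,0.05,0.001,-0.004,-0.005,0.07],[-0.005,0,0.09,0.001,-0.005,-0.006,0.068],[-0.005,0,0.11,0.001,-0.006,-0.006,0.067],[-0.005,0,0.112,0.001,-0.006,-0.006,0.067],[-0.005,0,0.112,0.001,-0.006,-0.006,0.067],[-0.005,0,0.112,0.001,-0.006,-0.006,0.067]]' 60; python3 look.py w32
python3 - <<'E'
from h import *
im=cv2.imread('pics/w32.png');T=np.load('pics/w32.npy')
c=cv2.HoughCircles(cv2.cvtColor(im,cv2.COLOR_BGR2GRAY),cv2.HOUGH_GRADIENT,1,40,param1=100,param2=25,minRadius=45,maxRadius=75)
if c is not None:
  for k in c[0][:8]: print(k,at('wrist',k[:2],.015,T))
E
```

```text
time: 40.55
tool_pos: [0.5027, -0.302, 0.005]
orientation: [0.001, -0.074, 0.997, 0.0]
force: [-0.3, 0.1, 0.8]
gripper_width: 0.067
[ 0.50267049 -0.30198306  0.00498336] 0.06692895342989018
[310.5 272.5  46.3] [ 0.50555996 -0.3032299   0.015     ]
```

View pics/w32.png

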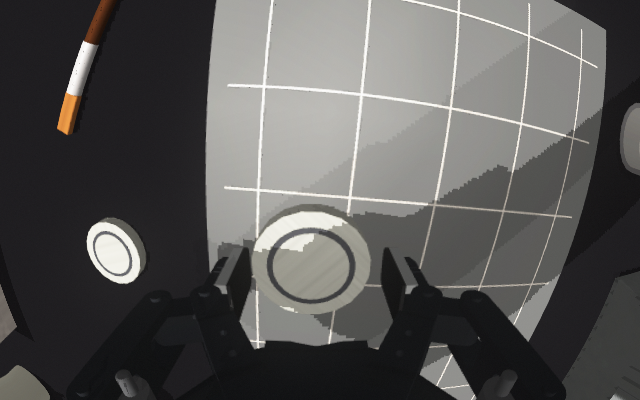

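Run:
```python
from h import *
T=np.load('pics/w32.npy')
for q in [(311,205),(311,313),(253,262),(371,262)]: print(at('wrist',q,.015,T))
```

```text
[ 0.47041234 -0.30793663  0.015     ]
[ 0.53128037 -0.29939181  0.015     ]
[ 0.50419541 -0.33217212  0.015     ]
[ 0.49562572 -0.27452145  0.015     ]
```

```bash
python3 -m creep '[[0.0018,-0.0015,0.003,0,0,0,0.067],[0.0018,-0.0015,0.003,0,0,0,0.067],[0.0018,-0.0015,0.003,0,0,0,0.05],[0.0018,-0.0015,0.003,0,0,0,0.05],[0.0018,-0.0015,0.003,0,0,0,0.05],[0.0018,-0.0015,0.003,0,0,0,0.05]]' 60; python3 look.py w33
python3 -m creep '[[0,0,-0.02,0,0,0,0.05],[0,0,-0.06,0,0,0,0.05],[0,0,-0.11,0,0,0,0.05],[0,0,-0.15,0,0,0,0.05],[0,0,-0.17,0,0,0,0.05]]'; python3 toplate.py 0.5 -2 0.165; python3 look.py w34
```

```text
time: 41.35
tool_pos: [0.5009, -0.304, 0.0025]
orientation: [0.001, -0.074, 0.997, 0.0]
force: [-2.6, 2.1, 9.2]
gripper_width: 0.0576
[ 0.50090219 -0.30395505  0.00247447] 0.05736204224987857
time: 42.02
tool_pos: [0.5011, -0.3047, 0.176]
orientation: [0.002, -0.073, 0.997, -0.0]
force: [0.3, -1.0, -3.0]
gripper_width: 0.0572
[0.5928414  0.06477673 0.165     ] (array([-0.145 ,  0.3501,  0.0113]), array([-0.001 ,  0.0043, -0.0007]))
[ 0.50114775 -0.30473482  0.17601888] 0.05753053104457713
```

View pics/w34.png

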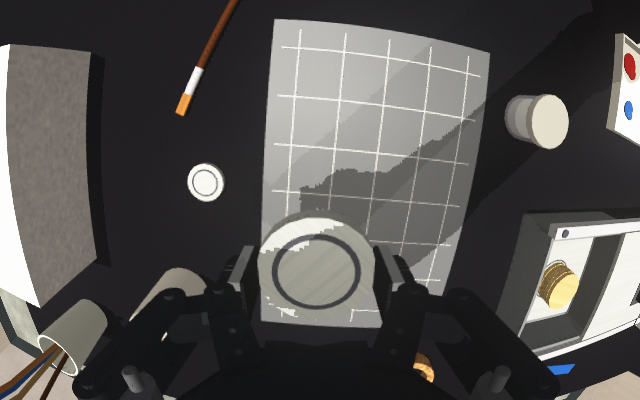

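Run:
```python
from h import *
a=cv2.imread('pics/w33.png');b=cv2.imread('pics/w34.png')
cv2.imwrite('pics/c34.png',np.hstack([cv2.resize(x[190:340,220:410],(400,316),interpolation=cv2.INTER_CUBIC) for x in(a,b)]))
```

```text
(no output)
```

View pics/c34.png

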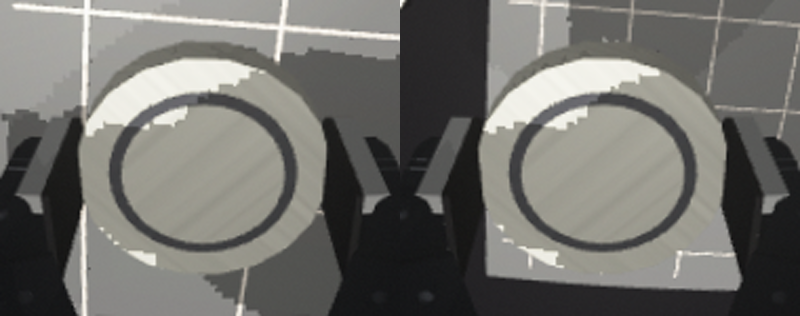

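```bash
python3 - <<'E'
from h import *
T=np.load('pics/w33.npy')
P=[at('wrist',q,.015,T) for q in [(316.4,217),(316.4,319),(257.8,265),(375,265)]]; print(np.array(P)); print((P[0]+P[1])/2-T[:3,3])
E
python3 -m creep '[[-0.02,0.05,0,0,0.004,0,0.05],[-0.042,0.1,0,0,0.004,0,0.05],[-0.063,0.15,0,0,0.004,0,0.05],[-0.084,0.2,0,0,0.004,0,0.05],[-0.105,0.25,0,0,0.004,0,0.05],[-0.127,0.3,0,0,0.004,0,0.05],[-0.1445,0.345,0.01,0,0.004,0,0.05],[-0.145,0.35,0.05,0,0.004,0,0.05]]'; python3 -m creep '[[0,0,0.01,0,0,0,0.05],[0,0,0.02,0,0,0,0.05],[0,0,0.02,0,0,0,0.05]]'
python3 toplate.py 0.3 -1.5 0.05; python3 look.py w35
```

```text
[[ 0.47307627 -0.30678876  0.015     ]
 [ 0.5312614  -0.29819825  0.015     ]
 [ 0.50218893 -0.33131198  0.015     ]
 [ 0.49396123 -0.27485205  0.015     ]]
[0.00126665 0.00146154 0.01252553]
time: 43.08
tool_pos: [0.5959, 0.0676, 0.129]
orientation: [0.003, -0.077, 0.997, 0.0]
force: [0.7, -1.0, -3.1]
gripper_width: 0.0575
time: 43.45
tool_pos: [0.5961, 0.0666, 0.1093]
orientation: [0.003, -0.076, 0.997, 0.0]
force: [-0.0, 1.0, -2.5]
gripper_width: 0.0567
[0.5928414  0.06477673 0.05      ] (array([ 0.0038, -0.0028,  0.0593]), array([-0.0004,  0.0064,  0.0041]))
[0.59611611 0.06657577 0.10934677] 0.057081735922869456
[313. 189.] [595.41292838  62.97918385] 37.329898834228516 61.535145168357396
```

View pics/w35.png

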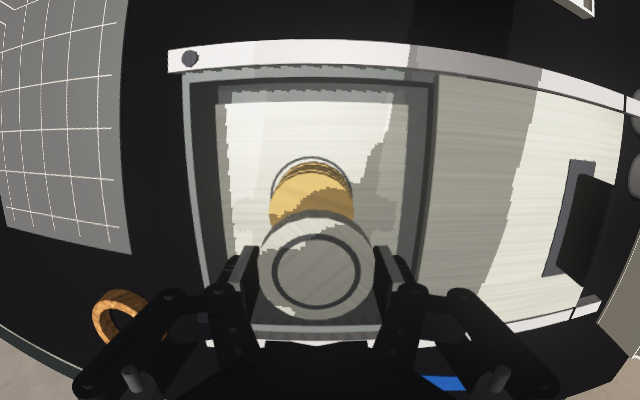

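```bash
python3 -m creep '[[0.002,-0.001,0.02,0,0.003,0.002,0.05],[0.004,-0.003,0.04,0,0.006,0.004,0.05],[0.0048,-0.003,0.052,0,0.006,0.004,0.05],[0.0048,-0.003,0.055,0,0.006,0.004,0.05],[0.0048,-0.003,0.055,0,0.006,0.004,0.05],[0.0048,-0.003,0.055,0,0.006,0.004,0.05]]'; python3 toplate.py -0.7 -1.8 0.0495
```

```text
time: 44.25
tool_pos: [0.593, 0.0632, 0.0554]
orientation: [0.001, -0.074, 0.997, 0.0]
force: [0.1, 0.0, -2.3]
gripper_width: 0.0569
[0.5928414  0.06477673 0.0495    ] (array([ 0.0009, -0.0001,  0.0059]), array([-0.0001,  0.0023,  0.0002]))
```

```bash
python3 -m creep '[[0.0008,0,0.003,0,0.002,0,0.05],[0.0008,0,0.005,0,0.002,0,0.05],[0.0008,0,0.0055,0,0.002,0,0.05],[0.0008,0,0.0055,0,0.002,0,0.05]]'; python3 toplate.py -0.7 -1.8 0.0495
```

```text
time: 44.75
tool_pos: [0.5922, 0.063, 0.0499]
orientation: [0.0, -0.074, 0.997, -0.0]
force: [-0.5, 0.8, -2.6]
gripper_width: 0.0571
[0.5928414  0.06477673 0.0495    ] (array([ 0.0001, -0.    ,  0.0004]), array([-0.0002,  0.0002,  0.0001]))
```

Still hanging by its weight, about 1 mm above the stack. I'll lower a touch until it takes contact.

```bash
python3 -m creep '[[0,0,0.001,0,0,0,0.05],[0,0,0.001,0,0,0,0.05],[0,0,0.001,0,0,0,0.05]]'; python3 toplate.py -0.7 -1.8 0.0495
```

```text
time: 45.12
tool_pos: [0.5924, 0.063, 0.0495]
orientation: [0.0, -0.074, 0.997, 0.0]
force: [-3.8, -0.5, 6.0]
gripper_width: 0.0572
[0.5928414  0.06477673 0.0495    ] (array([ 0.0003, -0.    ,  0.    ]), array([0.0002, 0.0007, 0.0001]))
```

```bash
python3 -m creep '[[0,0,0,0,0,0,0.064],[0,0,0,0,0,0,0.07],[0,0,0,0,0,0,0.07],[0,0,-0.03,0,0,0,0.07],[0,0,-0.08,0,0,0,0.07],[0,0,-0.13,0,0,0,0.07],[0,0,-0.14,0,0,0,0.07]]';python3 look.py w36
python3 - <<'E'
from h import *
im=cv2.imread('pics/w36.png')
cv2.imwrite('pics/c36.png',cv2.resize(im[130:240,250:371],(660,600),interpolation=cv2.INTER_CUBIC))
E
```

```text
time: 46.0
tool_pos: [0.594, 0.063, 0.1933]
orientation: [0.003, -0.074, 0.997, 0.001]
force: [-0.1, 0.3, -0.5]
gripper_width: 0.0698
[0.59403492 0.0630313  0.19328197] 0.06997212916731023
[311. 158.] [578.72285905  58.42168328] 29.147294998168945 32.97746379530778
```

View pics/c36.png

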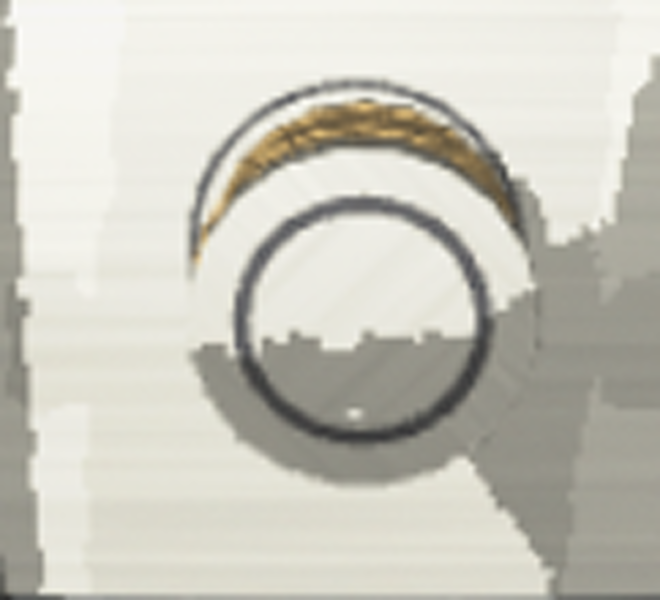

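Run:
```python
from h import *
T=np.load('pics/w36.npy'); s=660/121
f=lambda x,y:(250+x/s-.4,130+y/s-.4)
A=[at('wrist',f(*q),.062,T) for q in [(365,203),(365,437),(241,318),(489,318)]]
A=np.array(A);print(A.round(4),(A[0]+A[1])/2,(A[2]+A[3])/2, W((0,-9.5),0)); print(at('wrist',f(362,485),.062,T))
print(shift(W((0,200),.2),YB))
```

```text
[[0.5741 0.062  0.062 ]
 [0.6148 0.0679 0.062 ]
 [0.5967 0.0442 0.062 ]
 [0.5906 0.0855 0.062 ]] [0.59444    0.06494994 0.062     ] [0.59366503 0.06484063 0.062     ] [0.5928414  0.06477673 0.        ]
[0.62365422 0.06872847 0.062     ]
(array([ 0.0005,  0.2113, -0.0072]), array([0.0009, 0.0051, 0.    ]))
```

Weight is centred within about 1.5 mm. Now shutting the gate.

```bash
python3 -m creep '[[0,0.05,0,0,0.005,0,0.06],[0,0.1,0,0,0.005,0,0.06],[0,0.15,0,0,0.005,0,0.06],[0,0.19,0,0,0.005,0,0.06],[0,0.21,0,0,0.005,0,0.06],[0,0.21,0,0,0.005,0,0.06],[0,0.21,0,0,0.005,0,0.06]]' 80
python3 look.py w37; python3 -c "
from h import *
print(shift(W((0,198.5),.0875),YB)); T=np.load('pics/w37.npy'); print(proj('wrist',W((0,200),.115),T))"
```

```text
time: 46.92
tool_pos: [0.5634, 0.2684, 0.1926]
orientation: [0.0, -0.072, 0.997, -0.0]
force: [-0.1, -0.6, -0.3]
gripper_width: 0.0601
[0.56343989 0.26839745 0.19255121] 0.060356609553507086
(array([0.001 , 0.0023, 0.1052]), array([-0.    ,  0.0003, -0.003 ]))
[319.46717399 207.32818025]
```

View pics/w37.png

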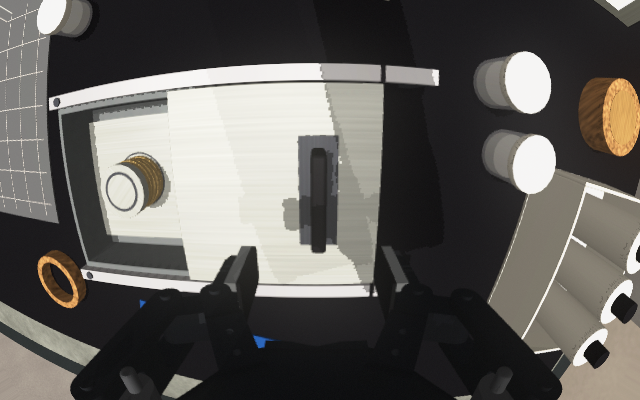

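```bash
python3 -m creep '[[0.001,0.001,0.04,0,0,-0.002,0.06],[0.001,0.001,0.08,0,0,-0.002,0.06],[0.001,0.001,0.103,0,0,-0.002,0.06],[0.001,0.001,0.103,0,0,-0.002,0.06],[0.001,0.001,0.103,0,0,-0.002,0.06],[0.001,0.001,0.103,0,0,-0.002,0],[0.001,0.001,0.103,0,0,-0.002,0],[0.001,0.001,0.103,0,0,-0.002,0]]' 80
python3 -c "
from h import *
s=get_state();print(s['gripper_width'],inbox(s['tool_pos']),shift(W((0,40),.0885),YB))"
```

```text
time: 47.98
tool_pos: [0.5626, 0.2695, 0.0906]
orientation: [0.0, -0.073, 0.997, 0.0]
force: [0.5, 0.9, 2.5]
gripper_width: 0.0105
0.010483449033149772 [  0.25405035 197.45308254] (array([ 1.000e-04, -1.575e-01,  2.000e-03]), array([ 0.0005,  0.001 , -0.0008]))
```

```bash
python3 -m creep '[[0,-0.012,0,0,0,0,0],[0,-0.024,0,0,0,0,0],[0,-0.036,0,0,0,0,0],[0,-0.048,0,0,0,0,0],[0,-0.06,0,0,0,0,0],[0,-0.072,0,0,0,0,0],[0,-0.084,0,0,0,0,0],[0,-0.09,0,0,0,0,0]]'
python3 -c "
from h import *
s=get_state();print(s['gripper_width'],inbox(s['tool_pos']),shift(W((0,38),.0905),YB))"; python3 look.py w38
```

```text
time: 48.98
tool_pos: [0.5755, 0.1826, 0.0906]
orientation: [0.001, -0.074, 0.997, 0.002]
force: [0.7, 9.2, -2.0]
gripper_width: 0.0108
0.010789824258370738 [  0.18780214 109.59981386] (array([ 0.0003, -0.0716, -0.0002]), array([0.0034, 0.0015, 0.0009]))
[0.57550081 0.18260756 0.09059227] 0.010343469227282374
```

View pics/w38.png

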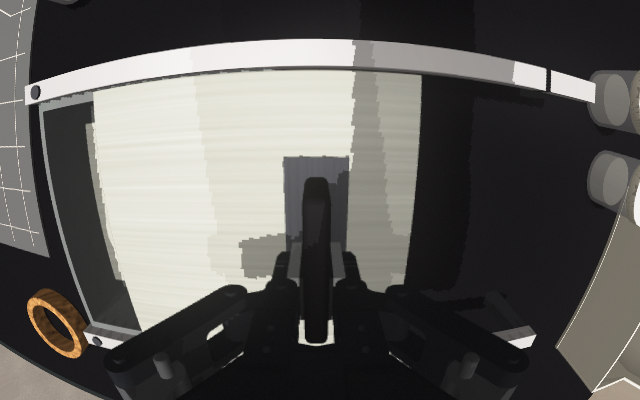

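```bash
python3 -m creep '[[0,-0.012,0,0,0,0,0],[0,-0.024,0,0,0,0,0],[0,-0.036,0,0,0,0,0],[0,-0.048,0,0,0,0,0],[0,-0.06,0,0,0,0,0],[0,-0.068,0,0,0,0,0],[0,-0.072,0,0,0,0,0],[0,-0.072,0,0,0,0,0]]'
python3 -c "
from h import *
s=get_state();print(s['force'],inbox(s['tool_pos']),shift(W((0,38),.0905),YB))"; python3 look.py w39
```

```text
time: 50.02
tool_pos: [0.5859, 0.1122, 0.0906]
orientation: [0.0, -0.075, 0.997, 0.003]
force: [-1.6, 5.3, 1.5]
gripper_width: 0.0105
[-1.64779232  5.30125228  1.4537315 ] [ 0.10419571 38.43076146] (array([ 0.0001, -0.0004,  0.0001]), array([0.005 , 0.0013, 0.0015]))
[0.58589112 0.11220101 0.09057337] 0.010435091398512444
```

View pics/w39.png

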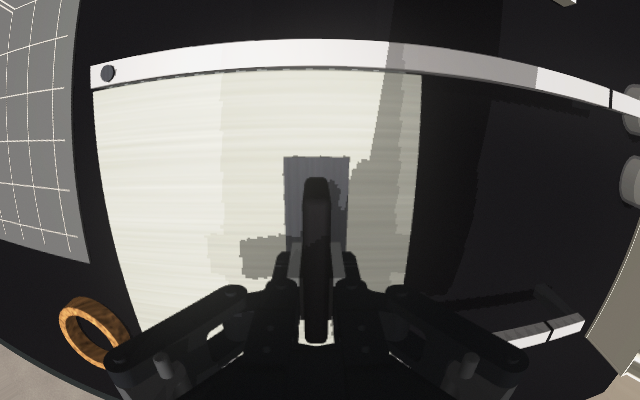

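```bash
python3 -m creep '[[0,-0.002,0,0,0,0,0],[0,-0.004,0,0,0,0,0],[0,-0.005,0,0,0,0,0],[0,-0.005,0,0,0,0,0]]'
python3 -c "
from h import *
s=get_state();print(s['force'],inbox(s['tool_pos']))"
```

```text
time: 50.58
tool_pos: [0.5861, 0.111, 0.0906]
orientation: [0.0, -0.076, 0.997, 0.004]
force: [-1.8, 11.8, -0.2]
gripper_width: 0.0106
[-1.78815544 11.79091043 -0.20887458] [ 0.1129583  37.24694023]
```

```bash
python3 -m creep '[[0,0.002,0,0,0,0,0.03],[0,0.002,0,0,0,0,0.06],[0,0.002,0,0,0,0,0.07],[0,0.002,-0.05,0,0,0,0.07],[0,0.002,-0.1,0,0,0,0.07],[0,0.002,-0.15,0,0,0,0.07],[0,0.002,-0.19,0,0,0,0.07],[0,0.002,-0.19,0,0,0,0.07]]'
python3 look.py w40; python3 -c "
from h import *
T=np.load('pics/w40.npy')
im=vision.snapshot('top'); cv2.imwrite('pics/top40.png',im)
for b in [(0,95),(0,-95),(90,95),(-90,95)]: print(b,proj('wrist',W(b,.075),T))
print(proj('wrist',W((0,40),.115),T))"
```

```text
time: 51.58
tool_pos: [0.5873, 0.1108, 0.2842]
orientation: [0.003, -0.076, 0.997, 0.005]
force: [-0.1, 0.1, -0.3]
gripper_width: 0.0701
[0.58726322 0.11083566 0.2841798 ] 0.06954306342519256
(0, 95) [362.81141794 168.36188729]
(0, -95) [203.98040278 169.53004461]
(90, 95) [359.22063781 238.31902952]
(-90, 95) [364.9650819   90.82979581]
[316.1930334  176.51824634]
```

View pics/w40.png

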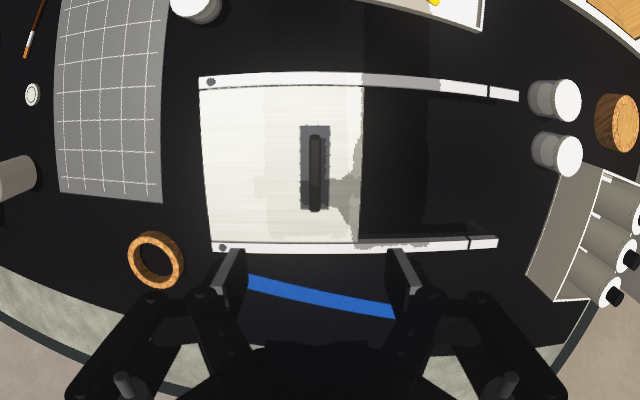

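View pics/top40.png

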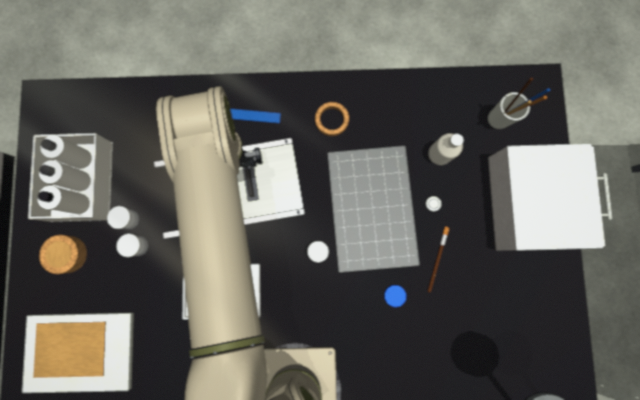

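Gate is flush with the runner ends: its edge at (362,168) sits within 1 px of the fully shut prediction. The bystanders are unmoved in the top view, and the arm is clear.

```bash
python3 -c "
from rig import workorder
print(workorder.finish_job())"
```

```text
the job is handed in; nothing more can be done
None
```

I finished the job and handed it in at about 52 s. No verdict was reported, so everything below is from my own camera and force checks.

- **Gate opening:** I pulled the gate until its leading edge met the black line, about 160 mm, and not past it.
- **Rounds:** All five plywood rounds were present. They are in one flat stack, each measured within about 2 mm of the plate's centre.
- **Weight:** I used the larger silver disc on the mat. It sits about 1.5 mm from the plate's centre.
- **Gate shut:** I pushed until the force rose to about 12 N. The last picture shows the gate's edge within 1 px of the fully shut position.
- **Bystanders:** The jar, tape, brush and bottle look unmoved in the last top view. The arm was clear and touching nothing.

**Problems and disagreements:**
- The second round was first gripped too high because the arm had not settled, so I regripped it.
- The third and fourth rounds touched down slightly off target. I corrected the position before releasing each one.
- The top camera placed the box about 5 mm off from where the wrist camera did. I used the wrist camera, which matched the dot on the plate to within 1 px.
- Once the gate was shut I could not see the stack, so its final state rests on the picture taken just before closing. The gate met no unusual resistance on the way.

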